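Refill and lock the polishing-block rack

ROBOT

A 6-joint arm with a two-finger parallel gripper is mounted at the origin on the work surface. World frame = base frame: x ahead of the robot, y to its left, z up, the work surface at z = 0. Lengths are in m, angles in rad, forces in N, time in s.
With the tool pointing down it reaches from about 0.325 to 0.85 m from the base axis. Payload 15.5 kg.
Tool frame: the origin (TCP) lies at the very end of the fingers, on their centre line; the grasp point (between the pads) lies 19 mm behind it; z points along the fingers, y is the line along which they close (so a half turn about z gives the same grasp; the last joint's range is limited). The gripper opens to 91 mm and grips with 3 to 60 N. Pads are 32 mm wide; open, the fingers measure 118 mm over their backs; the gripper's body (76 mm by 178 mm) begins 60 mm behind the grasp point.
Start: joints at [-1.254, 0.494, 1.345, -0, 1.302, -0.096], TCP at [0.25, -0.573, 0.214] pointing down, gripper open.
Joint ranges: [-2.91, 2.91], [-0.82, 2.16], [0.22, 2.67], [-1.22, 4.37], [0.12, 2.79], [-3.08, 3.08]. Speed limits (rad/s): [1.89, 1.89, 2.57, 3.01, 3.01, 3.01].

INTERFACE

Orientations are given as a rotation vector (axis times angle).
In Python, from cell import env gives the robot as it stands.
- The arm moves only by the tool send_rows, never from a script. Its argument "plan" is text: rows parted by semicolons, each of 7 numbers parted by spaces: the turn, a rotation vector about the tool's x, y, z each as a share of 2 rad, from -1 to 1, then the shift along the tool's x, y, z each as a share of 500 mm, from -1 to 1, then the opening, from -1 (shut) to 1 (fully open). A call has 1 to 5 rows; each row is the pose to reach, as a shift and turn from the pose commanded when the call began, along the tool's axes at that moment; what a row does not reach only later rows make up. A row lasts 1/10 s, in which the tool goes at most 50 mm and 8.59 degrees, less where a joint would pass 70% of its speed; a pose out of reach is approached as far as the arm can. A call with a number of a shift or a turn outside -1 to 1 is refused whole. A call with a gripper value outside its range is refused whole. The fingers move at their own pace and stop on an object; "force" is the grip in N (left out, the last holds). Time passes only in rows, so rows that repeat a pose let the fingers close. It gives the time, the measured TCP pose, the force, the opening and the grip force at its end, in the units of the state.
- env.sense(): the state, without advancing time (a new reading comes with each control period).
- env.grab_frame(name): name is "scene" or "top"; returns a dict with "pixels" (480x640x3 uint8, red, green, blue), "depth" (480x640 float32, m along the optical axis (not along the pixel's ray), 0 where there is no reading), "fovy" (degrees; the focal length in pixels is half the picture's height over the tangent of half this angle, whatever the lens; pixels are square), "cx", "cy" (the principal point, pixels), "origin" and "orientation" of the camera in the world. Camera axes: x right, y down, z forward; pixel columns grow to the right and rows downward; lengths in m; the calibration is good to about 2 mm. A picture is of the moment at which its call begins.
- env.job_done(): hands the job in; it is judged then, once.
Trained networks look in the newest picture that a camera, given by its name, has taken for a name from the list of things; names that differ only in an ending like _2 or _b are one class to them, and where a whole thing is asked for, a point or a joint stands for the part that bears it (a point fixed in the world has none). Each returns a list of dicts, best first, with "score" (0 to 1); they miss things now and then, are a little off and sometimes report something else, mostly with a low value. They report only what shows in the picture. A call takes as long as a camera call. They do not tell look-alikes from the thing itself.
- env.boxes_of(camera, label): "uv" ([column, row] in pixels, amid what is visible of it).
- env.cut_out(camera, label): "region" (480x640 bool, what is visible of it) and "uv" ([column, row] in pixels, amid what is visible of it).
The state is a dict: "t": time; "joint_pos": joint angles; "dq": joint speeds; "tau": joint torques, N m; "tcp_pos": TCP position; "ee_rot": TCP orientation; "force": force on the tool from outside, world axes, zero at the start; "ft_torque": the same for the moment, N m; "width": finger opening in m; "grip_force": force on a finger pad.
Only numpy, scipy, OpenCV 4.12 (cv2) and the standard library are available. Lean on these libraries where they do the work, as an engineer would, in place of code of your own. Each camera call takes 0.05 s, during which the arm holds its last target. There are 200 camera calls.

TASK

Two of the four cells of the sloping rack are empty: put the two spare polishing blocks from the bench into them, one in each, lying flat on the cell floor, without dropping them. Leave the two blocks already in the rack in their cells, and everything else on the bench where it is. Then turn the rack's lock knob clockwise until its white pointer is at the red mark, so that the brass keeper bar slides over the ends of all four blocks.

Things in the scene. Friction and masses are not known exactly. Their poses are not given: they have to be found in the camera images.
- rack: fixed wooden rack rising at 30 degrees away from the robot, 304 wide (y), 160 deep, 115 tall at the rear, with a row of four open cells; joined to it, 270 to the left (+y) of its middle, a grey pedestal 96 x 96 x 100 tall with the lock knob on top. Origin on the bench under the middle of the row; x up the slope's way but level, z vertical
- cell0 (a point): centre of the floor of cell 0 (0 is the one at the robot's right; 72 apart). Axes: x up the slope, y left along the row, z square to the slope, 30 degrees from vertical, leaning to the robot. Black floor 106 (x) x 56 (y), walls 12 high, 16 thick. A block lies in it with its x along this x, either way round, its origin then at this point
- cell1 (a point): centre of the floor of cell 1 (0 is the one at the robot's right; 72 apart). Axes: x up the slope, y left along the row, z square to the slope, 30 degrees from vertical, leaning to the robot. Black floor 106 (x) x 56 (y), walls 12 high, 16 thick. A block lies in it with its x along this x, either way round, its origin then at this point
- cell2 (a point): centre of the floor of cell 2 (0 is the one at the robot's right; 72 apart). Axes: x up the slope, y left along the row, z square to the slope, 30 degrees from vertical, leaning to the robot. Black floor 106 (x) x 56 (y), walls 12 high, 16 thick. A block lies in it with its x along this x, either way round, its origin then at this point
- cell3 (a point): centre of the floor of cell 3 (0 is the one at the robot's right; 72 apart). Axes: x up the slope, y left along the row, z square to the slope, 30 degrees from vertical, leaning to the robot. Black floor 106 (x) x 56 (y), walls 12 high, 16 thick. A block lies in it with its x along this x, either way round, its origin then at this point
- racked1: polishing block, in a cell of the rack from the start: white ceramic slab 100 (x) x 50 (y) x 12 thick, with a pale wooden grip on its centre, 26 (x) x 20 (y) x 28 tall; 40 tall in all, 0.22 kg. Origin: centre of the underside; z up through the grip. A half turn about z makes no difference
- racked2: polishing block, in a cell of the rack from the start: white ceramic slab 100 (x) x 50 (y) x 12 thick, with a pale wooden grip on its centre, 26 (x) x 20 (y) x 28 tall; 40 tall in all, 0.22 kg. Origin: centre of the underside; z up through the grip. A half turn about z makes no difference
- spare1: polishing block, a spare, flat on the bench: white ceramic slab 100 (x) x 50 (y) x 12 thick, with a pale wooden grip on its centre, 26 (x) x 20 (y) x 28 tall; 40 tall in all, 0.22 kg. Origin: centre of the underside; z up through the grip. A half turn about z makes no difference
- spare2: polishing block, a spare, flat on the bench: white ceramic slab 100 (x) x 50 (y) x 12 thick, with a pale wooden grip on its centre, 26 (x) x 20 (y) x 28 tall; 40 tall in all, 0.22 kg. Origin: centre of the underside; z up through the grip. A half turn about z makes no difference
- lock_knob (a joint): angle (rad, 0 to 1.6) of the black knob on the pedestal; grows clockwise seen from above. At 0 its pointer (white stripe from the axis to one end of the grip bar) points along the rack's -x, towards the robot; it reads 1.2 when the pointer is at the red index mark on the pedestal's top. It drives the keeper bar, 25 mm per rad
- knob_grip (a point): on the knob's vertical axis, 132 above the bench, where to grip: a bar 52 long, 14 wide, 28 tall (110 to 138 above the bench) on a disc of 60 diameter. The frame turns with the knob: x along the bar, the pointer at its -x end
- keeper (a joint): travel (m) of the brass keeper bar: 0 withdrawn, 0.03 with the knob at the mark. The bar (22 deep, 8 thick, 312 long) lies along the row just above the cells' upper edges, its underside 16.5 over the plane of the cell floors; locking slides it down the slope over the blocks' upper ends. At 0 its edge is 8 clear of the cells
- oilstone: bystander: blue sharpening stone 100 x 40 x 16 lying on the bench; origin centre of underside
- loupe: bystander: black eye loupe, 44 diameter, 34 tall, standing on the bench; origin centre of underside
- screwdriver: bystander: screwdriver lying on the bench
- tin: bystander: green tin with a white lid, 92 x 62 x 32; origin centre of underside
Mind the look-alikes: they are no part of the job. What is shaped like the spare2 but black is not meant. What is shaped like the racked2 but purple is not meant.

How it is judged:
By the outcome, as a careful person would: the job done as asked, in the order asked, and still so for the second after the job is handed in, with the robot touching nothing.
It also fails if it takes over 67 s, if anything falls off the work surface, if the arm or the gripper's body presses on something with over 40 N, if the wrist force passes 120 N, or if a joint passes its speed limit or range.

## Working session

There is one attempt and no reset: what is moved stays moved. The work goes in short steps, Python scripts to look and compute and a tool call to move; the robot and the scene stay as the last step left them, time stands still between calls to the robot, and variables do not carry over. Pictures are saved under pics/ and viewed, at most 10 in all, crops included, and the job is handed in when it is done.

Besides the shell and the picture viewer there is one more tool, called as a command line: name --argument value ..., lists and objects as JSON in quotes. send_rows: Moves the arm, as the interface text tells. Shift numbers are shares of 500 mm and turn numbers shares of 2 rad, none past 1 either way. Its arguments: {"type":"object","properties":{"plan":{"type":"string"},"force":{"type":"number"}},"required":["plan"]}

```bash
mkdir -p pics; ls
cat > h.py <<'E'
import numpy as np, cv2
from scipy.spatial.transform import Rotation as R
from cell import env
def rot(o):
    o=np.array(o,float)
    return o if o.shape==(3,3) else R.from_rotvec(o).as_matrix() if o.size==3 else R.from_quat(o).as_matrix()
def cloud(f):
    fl=240/np.tan(np.radians(f['fovy'])/2)
    v,u=np.mgrid[:480,:640]; d=f['depth']
    c=np.stack([(u-f['cx'])/fl*d,(v-f['cy'])/fl*d,d],-1)
    return c@rot(f['orientation']).T+np.array(f['origin'])
def delta(p,Rt):
    "shares from current tool pose to target pose"
    s=env.sense(); R0=rot(s['ee_rot'])
    print('turn',np.round(R.from_matrix(R0.T@Rt).as_rotvec()/2,4),'shift',np.round(R0.T@(np.array(p)-s['tcp_pos'])/.5,4))
E
python3 - <<'E'
from h import *
for n in ('scene','top'):
    f=env.grab_frame(n); cv2.imwrite(f'pics/{n}0.png',f['pixels'][...,::-1])
    print(n,f['fovy'],f['cx'],f['cy'],f['origin'],f['orientation'])
    P=cloud(f)
    for l in ('spare1','racked1','lock_knob','rack','keeper','oilstone','tin','loupe','screwdriver'):
        for b in env.boxes_of(n,l):
            u,v=np.int32(np.round(b['uv'])); print(l,round(b['score'],2),u,v,np.round(P[v,u],3))
print(env.sense())
E
```

```text
pics
scene 47.07738800533737 316.33598614823376 233.7729069803663 [ 1.04294528 -0.99279743  0.8632295 ] [-2.10971224 -0.55001445  0.29726529]
spare1 0.9 297 262 [ 0.445 -0.037  0.015]
spare1 0.77 290 210 [0.294 0.175 0.012]
spare1 0.56 250 359 [ 0.534 -0.371  0.019]
racked1 0.7 342 272 [ 0.596 -0.081  0.071]
racked1 0.69 339 295 [ 0.616 -0.134  0.048]
racked1 0.63 420 197 [0.603 0.429 0.014]
racked1 0.59 354 256 [ 0.592 -0.009  0.069]
lock_knob 0.9 393 197 [0.589 0.233 0.11 ]
rack 0.59 373 274 [ 0.676 -0.087  0.099]
keeper 0.72 371 261 [ 0.652 -0.046  0.1  ]
keeper 0.3 340 299 [ 0.637 -0.172  0.074]
oilstone 0.88 343 200 [0.407 0.296 0.016]
tin 0.94 325 392 [ 0.713 -0.378  0.029]
loupe 0.69 328 222 [0.424 0.169 0.015]
screwdriver 0.85 233 279 [ 0.349 -0.178  0.022]
top 42.711880492338274 313.64516063415016 239.9106569232797 [0.39617009 0.00221326 1.70192677] [-2.16907051  2.19362565 -0.06127384]
spare1 0.92 450 233 [ 0.524 -0.35   0.035]
spare1 0.74 254 321 [0.292 0.183 0.044]
spare1 0.7 330 265 [ 0.441 -0.023  0.033]
spare1 0.46 331 196 [ 0.625 -0.027  0.068]
racked1 0.83 170 215 [0
[... 546 characters left out ...]
0.344 -0.155  0.025]
{'t': 1.0, 'joint_pos': array([-1.25448874e+00,  4.93593786e-01,  1.34553928e+00,  1.23251094e-05,
        1.30255517e+00, -9.55094174e-02]), 'dq': array([8.71235053e-04, 9.56198180e-05, 2.16147394e-03, 1.49377401e-03,
       6.35021896e-04, 2.94447376e-04]), 'tau': array([ 3.38120757e-03, -8.78691745e+01, -3.82249010e+01,  7.11419270e-02,
        4.37003374e-02, -1.16590431e-04]), 'tcp_pos': array([ 0.25016088, -0.57270826,  0.2139055 ]), 'ee_rot': array([-3.07513530e+00, -6.42294501e-01, -2.01359730e-06]), 'force': array([ 0.50161885,  0.18410198, -0.12956691]), 'ft_torque': array([ 0.03138341, -0.0112467 , -0.01272667]), 'grip_force': 0.0, 'width': 0.0912846431705256}
```

View pics/top0.png

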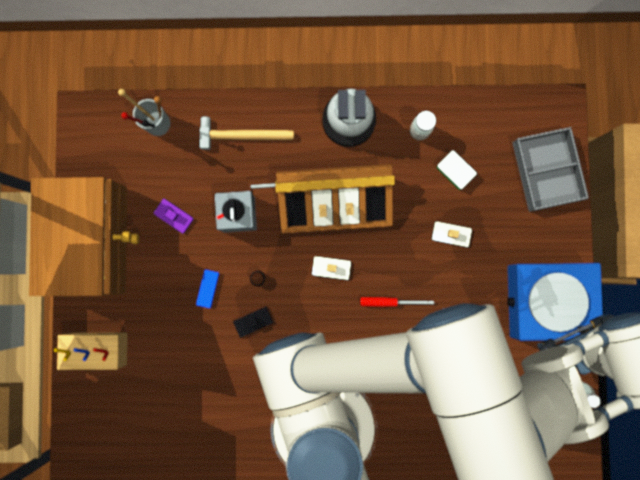

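View pics/scene0.png

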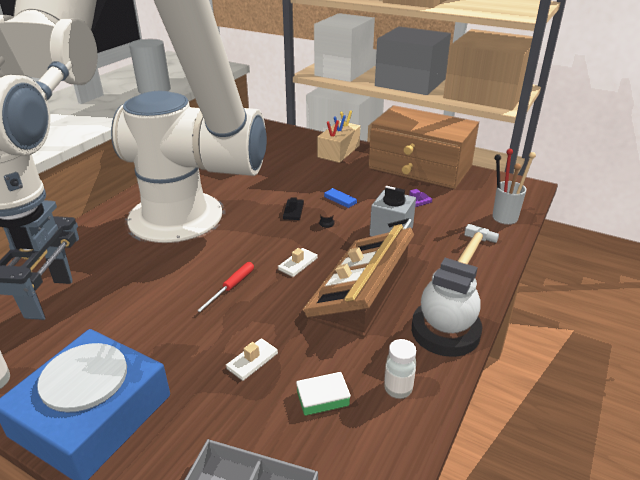

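Top view: white spares are at (331,268) and (452,234). The racked blocks are at (323,208) and (349,205), and the empty cells at (295,207) = cell 3 and (376,204) = cell 0. The look-alikes, black (253,321) and purple (174,215), are not white, so they're out. Next: measure, and one confirming crop.

```bash
cat > m.py <<'E'
from h import *
def rect(p):
    (c,(a,b),t)=cv2.minAreaRect((p*1000).astype(np.float32))
    if a<b:a,b,t=b,a,t+90
    return np.round(c,1),round(a,1),round(b,1),round((t+90)%180-90,1)
if __name__=='__main__':
  for n in ('scene','top'):
    f=env.grab_frame(n);P=cloud(f);px=f['pixels'].astype(int);hsv=cv2.cvtColor(f['pixels'],cv2.COLOR_RGB2HSV)
    if n=='top': cv2.imwrite('pics/crop.png',cv2.resize(f['pixels'][150:290,270:470,::-1],None,fx=4,fy=4,interpolation=2))
    for c0 in ((.442,-.025),(.525,-.36)):
        near=np.hypot(P[...,0]-c0[0],P[...,1]-c0[1])<.075
        m=near&(P[...,2]>.006)
        slab=m&(P[...,2]<.02); g=m&(P[...,2]>.03)
        print(n,'spare all',rect(P[m][:,:2]),'slab z',np.median(P[slab][:,2]).round(4),'grip',rect(P[g][:,:2]),np.median(P[g][:,2]).round(4),m.sum(),g.sum())
    # bench flatness
    b=(abs(P[...,0]-.5)<.02)&(abs(P[...,1]+.2)<.05); print('bench z',np.median(P[b][:,2]),P[b][:,2].std())
    r=(P[...,0]>.5)&(P[...,0]<.72)&(P[...,1]>-.2)&(P[...,1]<.15)&(P[...,2]>.015)
    print('rack',rect(P[r][:,:2]))
    k=(np.hypot(P[...,0]-.587,P[...,1]-.232)<.09)&(P[...,2]>.08)
    print('ped',rect(P[k&(P[...,2]<.115)][:,:2]),'z',np.median(P[k&(P[...,2]<.104)][:,2]))
    kb=k&(P[...,2]>.125); print('bar',rect(P[kb][:,:2]),np.median(P[kb][:,2]),kb.sum())
    dark=(px.max(-1)<45)&r
    nl,L,S,C=cv2.connectedComponentsWithStats(dark.astype(np.uint8))
    for i in range(1,nl):
        if S[i,4]>60:
            q=P[L==i]; c=np.linalg.lstsq(np.c_[q[:,:2],np.ones(len(q))],q[:,2],rcond=None)[0]
            print('dark',C[i].round(),S[i,4],rect(q[:,:2]),np.median(q,0).round(4),c.round(3))
    w=r&(px.min(-1)>140)&(hsv[...,1]<60)
    nl,L,S,C=cv2.connectedComponentsWithStats(w.astype(np.uint8))
    for i in range(1,nl):
        if S[i,4]>60: print('white',C[i].round(),S[i,4],rect(P[L==i][:,:2]),np.median(P[L==i],0).round(4))
E
python3 m.py
```

```text
scene spare all (array([450.5, -26. ]), 105.8, 73.7, 80.8) slab z 0.0118 grip (array([439.2, -25.1]), 30.0, 24.3, 81.4) 0.0386 543 84
scene spare all (array([ 521.7, -356.6]), 102.2, 69.0, 79.4) slab z 0.012 grip (array([ 529.2, -358.1]), 26.5, 22.6, 77.8) 0.0391 981 135
bench z 0.00013480614016736503 0.0016596887528006665
rack (array([622.3, -23.3]), 341.4, 159.7, -87.0)
ped (array([602.5, 230.8]), 115.9, 106.6, 0.8) z 0.09845837635633137
bar (array([592.5, 229.6]), 53.0, 23.0, 4.0) 0.13546715549671856 136
dark [370. 246.] 75 (array([591.9,  80.4]), 57.4, 25.9, 4.7) [0.5951 0.08   0.0441] [ 0.596 -0.013 -0.309]
dark [333. 296.] 169 (array([ 600.3, -138.5]), 65.0, 31.7, 3.2) [ 0.6021 -0.1378  0.0423] [ 0.584  0.007 -0.309]
white [359. 260.] 190 (array([597.6, -20.4]), 89.7, 79.4, -86.2) [ 0.6115 -0.0064  0.0652]
white [345. 277.] 261 (array([603.9, -76.2]), 88.4, 57.3, 2.1) [ 0.6107 -0.083   0.0616]
top spare all (array([441.5, -24.3]), 144.0, 127.4, -51.3) slab z 0.011 grip (array([419., -20.]), 57.4, 27.4, -18.7) 1.7019 1895 1300
top spare all (array([ 533.1, -365.9]), 135.1, 128.8, 39.9) slab z 0.0104 grip (array([ 524.5, -359. ]), 27.5, 20.4, 78.8) 0.0384 656 77
bench z -0.0010378463525666515 0.004041390596566464
rack (array([618.9, -22.4]), 341.1, 158.7, -87.0)
ped (array([596., 223.]), 113.4, 112.8, 2.5) z 0.09791058139585862
bar (array([587.3, 229.3]), 52.0, 15.4, -0.7) 0.13611625566241792 122
dark [375. 203.] 578 (array([ 605.7, -147.4]), 83.5, 49.6, 2.6) [ 0.6074 -0.1475  0.0439] [ 0.57   0.048 -0.294]
dark [296. 208.] 580 (array([594.1,  68.9]), 83.4, 49.6, 3.7) [0.5956 0.0686 0.0445] [ 0.567  0.024 -0.295]
white [349. 205.] 552 (array([597.6, -75.1]), 87.9, 52.1, 1.1) [ 0.6054 -0.0754  0.0585]
white [322. 207.] 518 (array([593.8,  -2.8]), 87.4, 48.7, -0.3) [ 0.5995 -0.0024  0.0584]
```

View pics/crop.png

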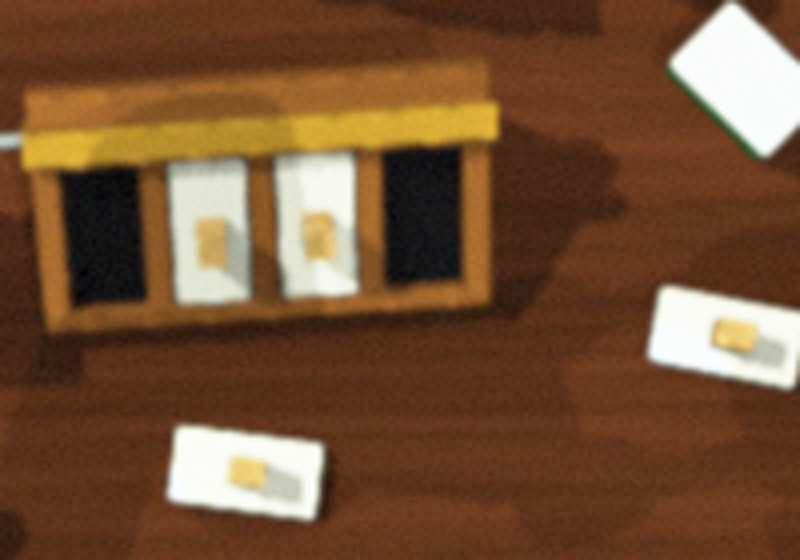

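The crop confirms both targets are white slabs with wooden grips, at crop pixels (246,472) and (735,335); cells 0 and 3 are empty. I'll refine with silhouette fits.

```bash
cat > fit.py <<'E'
from h import *
from scipy.optimize import minimize
U=8
def proj(f,p):
    fl=240/np.tan(np.radians(f['fovy'])/2); c=(np.asarray(p)-f['origin'])@rot(f['orientation'])
    return np.c_[c[:,0]/c[:,2]*fl+f['cx'],c[:,1]/c[:,2]*fl+f['cy']]
def rast(f,p,roi,hull=True):
    u0,v0,w,h=roi; q=((proj(f,p)-[u0,v0]+.5)*U-.5)
    m=np.zeros((h*U,w*U),np.uint8); q=np.round(q*16).astype(np.int32)
    if hull:q=cv2.convexHull(q)
    cv2.fillConvexPoly(m,q,1,shift=4); return m>0
def up(im,roi):
    u0,v0,w,h=roi; return cv2.resize(im[v0:v0+h,u0:u0+w],None,fx=U,fy=U,interpolation=cv2.INTER_CUBIC).astype(int)
def box(a,b,z0,z1): return np.array([[x,y,z] for z in(z0,z1) for x,y in((-a/2,-b/2),(a/2,-b/2),(a/2,b/2),(-a/2,b/2))])
def Rz(t): return R.from_euler('z',t).as_matrix()
def iou(a,b): return (a&b).sum()/max(1,(a|b).sum())
def solve(cost,x0,st):
    best=None
    for k in range(2):
        s=np.vstack([x0]+[np.array(x0)+np.eye(len(x0))[i]*st[i] for i in range(len(x0))])
        r=minimize(cost,x0,method='Nelder-Mead',options=dict(initial_simplex=s,xatol=1e-4,fatol=1e-5,maxiter=300)); x0=r.x
    return r.x.round(4),round(1-r.fun,3)
def roi(f,p,mg=6):
    q=proj(f,p); a=np.floor(q.min(0)-mg).astype(int); b=np.ceil(q.max(0)+mg).astype(int); return a[0],a[1],b[0]-a[0],b[1]-a[1]
def biggest(m,hull=True):
    m=m.astype(np.uint8); n,L,S,C=cv2.connectedComponentsWithStats(m); m=(L==1+S[1:,4].argmax()).astype(np.uint8)
    if hull:
        c,_=cv2.findContours(m,0,1); h=cv2.convexHull(np.vstack(c)); cv2.fillConvexPoly(m,h,1)
    return m>0
def spare(F,g):
    parts=[np.r_[box(.1,.05,0,.012)],box(.026,.02,.012,.04)]
    obs=[]
    for f in F:
        P=parts[0]@Rz(g[2]).T+[g[0],g[1],0]; ro=roi(f,P); c=up(f['pixels'],ro)
        obs.append((f,ro,biggest(c[...,2]>85)))
    def cost(x):
        s=0
        for f,ro,m in obs:
            pr=rast(f,parts[0]@Rz(x[2]).T+[x[0],x[1],0],ro)|rast(f,parts[1]@Rz(x[2]).T+[x[0],x[1],0],ro)
            q=pr.astype(np.uint8); ct,_=cv2.findContours(q,0,1); cv2.fillConvexPoly(q,cv2.convexHull(np.vstack(ct)),1)
            s+=1-iou(q>0,m)
        return s/len(obs)
    return solve(cost,g,(.006,.006,.08))
S=R.from_euler('y',-30,degrees=True).as_matrix() # x up slope
def cellpts(x,i,loc):
    c=np.array([0,(i-1.5)*.072,x[3]]); return (loc@S.T+c)@Rz(x[2]).T+[x[0],x[1],0]
def rack(obsdef,g):
    obs=[]
    for f,i in obsdef:
        ro=roi(f,cellpts(g,i,box(.106,.056,0,.012)),5); c=up(f['pixels'],ro); obs.append((f,i,ro,biggest(c[...,0]<60,False)))
    kb=np.array([[a,b,c] for c in(.0165,.0245) for a,b in((.061,-.3),(.083,-.3),(.083,.3),(.061,.3))])
    def cost(x):
        s=0
        for f,i,ro,m in obs:
            b=box(.106,.056,0,.012); pr=rast(f,cellpts(x,i,b[:4]),ro)&rast(f,cellpts(x,i,b[4:]),ro)&~rast(f,cellpts(x,i,kb),ro)
            s+=1-iou(pr,m)
        return s/len(obs)
    return solve(cost,g,(.008,.008,.05,.006))
if __name__=='__main__':
    T=env.grab_frame('top'); C=env.grab_frame('scene')
    for g in ([.441,-.025,1.42],[.525,-.36,1.38]):
        for F in ([T],[C],[T,C]): print('spare',spare(F,g))
    g=[.601,-.039,.05,.045]
    for o in ([(T,0),(T,3)],[(C,0)],[(T,0),(T,3),(C,0)]): print('rack',rack(o,g))
E
python3 fit.py
```

```text
spare (array([ 0.4342, -0.0246,  1.4351]), np.float64(0.844))
spare (array([ 0.439 , -0.0238,  1.3835]), np.float64(0.957))
spare (array([ 0.4377, -0.0239,  1.4237]), np.float64(0.887))
spare (array([ 0.524 , -0.3594,  1.3325]), np.float64(0.874))
spare (array([ 0.5283, -0.3574,  1.342 ]), np.float64(0.971))
spare (array([ 0.5272, -0.3577,  1.3592]), np.float64(0.907))
rack (array([ 0.6057, -0.0399,  0.0516,  0.0129]), np.float64(0.896))
rack (array([ 6.104e-01, -3.280e-02,  3.000e-04,  4.250e-02]), np.float64(0.886))
rack (array([ 0.6038, -0.0372,  0.0539,  0.0432]), np.float64(0.848))
```

```bash
sed -i 's/>85)/>TH)/; s/^U=8/U=8; TH=130/' fit.py
python3 - <<'E'
from fit import *
T=env.grab_frame('top'); C=env.grab_frame('scene')
np.savez('fr.npz',T=T['pixels'],C=C['pixels'])
for g in ([.441,-.025,1.42],[.525,-.36,1.36]):
    for F in ([T],[C],[T,C]): print('spare',spare(F,g))
tiles=[]
for f in (T,C):
  for kind in range(3):
    if kind<2:
        g=([.441,-.025,1.42],[.525,-.36,1.36])[kind]; P=box(.1,.05,0,.012)@Rz(g[2]).T+[g[0],g[1],0]; Q=[P[[0,1,2,3]],P[4:]]
        ro=roi(f,P); c=up(f['pixels'],ro); m=biggest(c[...,2]>TH)
    else:
        g=[.601,-.039,.05,.045]; b=box(.106,.056,0,.012);P=cellpts(g,0,b);Q=[P[:4],P[4:]]
        ro=roi(f,P); c=up(f['pixels'],ro); m=biggest(c[...,0]<60,False)
    im=np.clip(c[...,::-1],0,255).astype(np.uint8).copy()
    ct,_=cv2.findContours(m.astype(np.uint8),0,1); cv2.drawContours(im,ct,-1,(255,0,255),1)
    for q,col in zip(Q,((0,255,0),(0,255,255))):
        q=((proj(f,q)-[ro[0],ro[1]]+.5)*U-.5); cv2.polylines(im,[np.int32(q.round())],True,col,1)
    print(im.shape); t=np.zeros((300,266,3),np.uint8); s=min(300/im.shape[0],266/im.shape[1]); im=cv2.resize(im,None,fx=s,fy=s); t[:im.shape[0],:im.shape[1]]=im; tiles.append(t)
cv2.imwrite('pics/fit.png',np.vstack([np.hstack(tiles[:3]),np.hstack(tiles[3:])]))
E
```

```text
spare (array([ 0.4339, -0.0254,  1.4316]), np.float64(0.902))
spare (array([ 0.4392, -0.0228,  1.4199]), np.float64(0.984))
spare (array([ 0.4368, -0.0235,  1.4528]), np.float64(0.895))
spare (array([ 0.5239, -0.3591,  1.3533]), np.float64(0.934))
spare (array([ 0.5284, -0.3572,  1.3663]), np.float64(0.986))
spare (array([ 0.5261, -0.358 ,  1.3737]), np.float64(0.905))
(288, 408, 3)
(304, 424, 3)
(416, 280, 3)
(344, 424, 3)
(448, 520, 3)
(304, 504, 3)
```

View pics/fit.png

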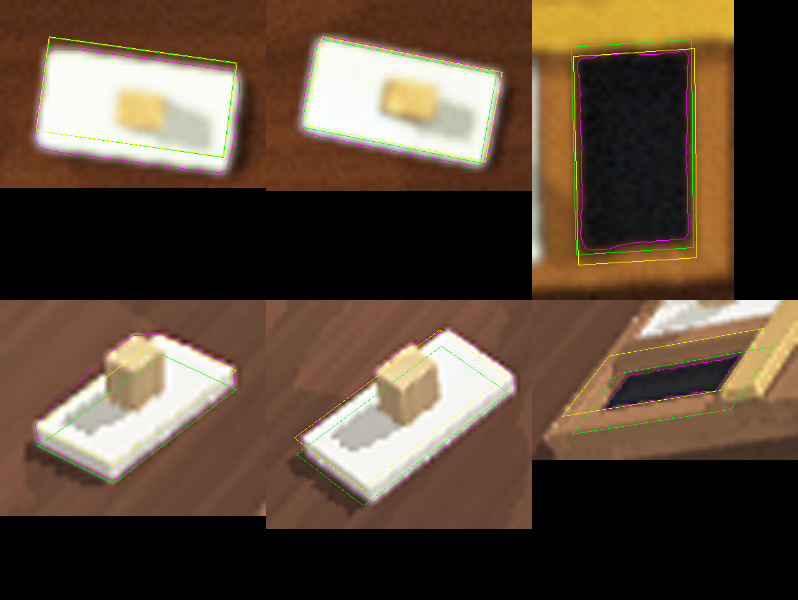

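```bash
sed -i "s/c\[...,0\]<60/c[...,0]<(100 if f['fovy']<45 else 65)/" fit.py
python3 - <<'E'
from fit import *
T=env.grab_frame('top'); C=env.grab_frame('scene')
T['origin']=np.array(T['origin'])+[.0048,.0022,0]
for h in (.042,.045,.048):
    g=[.606,-.037,.05]
    import fit
    for o in ([(T,0),(T,3)],[(C,0)],[(T,0),(T,3),(C,0),(C,0)]):
        # h fixed via wrapper
        old=fit.solve; fit.solve=lambda c,x,s:old(lambda q:c(np.r_[q,h]),x[:3],s[:3])
        print(h,rack(o,g+[h])); fit.solve=old
print('free',rack([(T,0),(T,3),(C,0),(C,0)],[.606,-.037,.05,.046]))
# floor height by depth, corrected by bench bias
x0,y0,t=.606,-.037,.052
for n,f in(('T',T),('C',C)):
    P=cloud(f); q=(P-[x0,y0,0])@Rz(t)
    for i in (0,3):
        m=(abs(q[...,0])<.025)&(abs(q[...,1]-(i-1.5)*.072)<.015)&(f['pixels'].max(-1)<50)
        print(n,i,m.sum(),np.median(q[m][:,2]-q[m][:,0]*np.tan(np.pi/6)).round(4))
    m=(abs(q[...,0]+.02)<.12)&(abs(q[...,1])<.2)&(q[...,2]<.01)&(q[...,2]>-.01)&(q[...,0]<-.09); print('bench',np.median(q[m][:,2]).round(4))
    # knob bar
    m=(np.hypot(P[...,0]-.59,P[...,1]-.232)<.05)&(abs(P[...,2]-.138)<.006); print('bar top',P[m].mean(0).round(4),m.sum())
E
```

```text
0.042 (array([ 0.6068, -0.0367,  0.0532]), np.float64(0.954))
0.042 (array([ 0.6095, -0.0322,  0.0059]), np.float64(0.9))
0.042 (array([ 0.6053, -0.0351,  0.0387]), np.float64(0.875))
0.045 (array([ 0.6064, -0.0364,  0.0529]), np.float64(0.952))
0.045 (array([ 0.6114, -0.0351,  0.0039]), np.float64(0.898))
0.045 (array([ 0.6064, -0.0362,  0.0443]), np.float64(0.902))
0.048 (array([ 0.6061, -0.0365,  0.0522]), np.float64(0.95))
0.048 (array([ 0.6136, -0.0385, -0.0016]), np.float64(0.896))
0.048 (array([ 0.607 , -0.0374,  0.0499]), np.float64(0.891))
free (array([ 0.6066, -0.0365,  0.0429,  0.0451]), np.float64(0.904))
T 0 215 0.0444
T 3 215 0.0453
bench -0.0012
bar top [0.5907 0.2327 0.1372] 105
C 0 101 0.0471
C 3 50 0.0475
bench 0.0003
bar top [0.5929 0.2295 0.137 ] 93
```

Scene fits are sharp (IoU 0.985). The top view differs from them by a constant ~(5,2) mm, so I start from the mean and settle the bias with the first grasp.

```bash
cat > go.py <<'E'
from fit import *
import sys
def down(phi): return Rz(phi)@np.diag([1,-1,-1.])
B=np.array([float(v) for v in open('bias.txt').read().split()])  # scene frame -> world
S1=np.array([.4390,-.0230]);S2=np.array([.5284,-.3573]);RK=[.6066,-.0366,.052,.046]
def sp(k,z): return np.r_[(S1,S2)[k-1]+B,z],down((1.42,1.365)[k-1])
def cell(i,z,dx=0,dy=0):
    p=cellpts(RK,i,np.array([[dx,dy,z]]))[0]; return p+np.r_[B,0],Rz(RK[2])@S@np.diag([1,-1,-1.])
def knob(a,z): return np.r_[np.array([.5926,.233])+B,z],down(RK[2]+np.pi-a)
if __name__=='__main__':
    delta(*eval(sys.argv[1])); s=env.sense(); print('t',s['t'],'q',s['joint_pos'].round(3),'p',s['tcp_pos'].round(4),'F',s['force'].round(1),'w',s['width'])
E
echo -.0024 -.0011 > bias.txt; python3 go.py 'sp(2,.13)'
```

```text
turn [-0.     -0.     -0.4766] shift [ 0.6771 -0.172   0.1678]
t 1.4 q [-1.254  0.494  1.346  0.     1.303 -0.096] p [ 0.2502 -0.5727  0.2139] F [-0.1  0.7  0.7] w 0.09145897237564175
```

send_rows --plan "0 0 -0.4766 0.677 -0.172 0.168 1;0 0 -0.4766 0.677 -0.172 0.168 1;0 0 -0.4766 0.677 -0.172 0.168 1;0 0 -0.4766 0.677 -0.172 0.168 1;0 0 -0.4766 0.677 -0.172 0.168 1"

```text
t: 1.9
tcp_pos: [0.4435, -0.4223, 0.1551]
ee_rot: [2.621, 1.732, 0.0]
force: [0.4, -1.3, 0.5]
width: 0.0911
grip_force: 0.0
```

```bash
python3 go.py 'sp(2,.10)'
```

```text
turn [ 0.0001  0.0001 -0.0986] shift [0.1823 0.1017 0.1103]
t 1.9 q [-0.858  0.535  1.448 -0.     1.158 -0.455] p [ 0.4435 -0.4223  0.1551] F [ 0.4 -1.3  0.5] w 0.09111828086522229
```

send_rows --plan "0 0 -0.099 0.181 0.1 0.11 1;0 0 -0.099 0.181 0.1 0.11 1;0 0 -0.099 0.181 0.1 0.11 1;0 0 -0.099 0.181 0.1 0.11 1;0 0 -0.099 0.181 0.1 0.11 1"

```text
t: 2.4
tcp_pos: [0.5236, -0.3611, 0.1008]
ee_rot: [2.443, 1.974, -0.0]
force: [-0.6, -1.3, -0.6]
width: 0.0912
grip_force: 0.0
```

```bash
python3 go.py 'sp(2,.0155)'
```

```text
turn [ 0.      0.0002 -0.0028] shift [0.0063 0.0035 0.1706]
t 2.4 q [-0.697  0.628  1.437 -0.     1.077 -0.486] p [ 0.5236 -0.3611  0.1008] F [-0.6 -1.3 -0.6] w 0.09123370804929318
```

send_rows --plan "0 0 -0.003 0.006 0.003 0.07 1;0 0 -0.003 0.006 0.003 0.14 1;0 0 -0.003 0.006 0.003 0.17 1;0 0 -0.003 0.006 0.003 0.17 1;0 0 -0.003 0.006 0.003 0.17 1"

```text
t: 2.9
tcp_pos: [0.5262, -0.359, 0.0168]
ee_rot: [2.437, 1.98, 0.0]
force: [-0.3, -0.1, -0.2]
width: 0.0912
grip_force: 0.0
```

```bash
python3 go.py 'sp(2,.0155)'
```

```text
turn [ 0.0006  0.0003 -0.0001] shift [ 0.0011 -0.0006  0.0026]
t 2.9 q [-0.692  0.739  1.491 -0.     0.911 -0.486] p [ 0.5262 -0.359   0.0168] F [-0.3 -0.1 -0.2] w 0.09115504388427824
```

send_rows --plan "0 0 0 0.001 0 0.003 -1;0 0 0 0.001 0 0.003 -1;0 0 0 0.001 0 0.003 -1;0 0 0 0.001 0 0.003 -1;0 0 0 0.001 0 0.003 -1" --force 30

```text
t: 3.4
tcp_pos: [0.5263, -0.3574, 0.0142]
ee_rot: [2.437, 1.982, 0.0]
force: [0.5, -0.2, -0.4]
width: 0.054
grip_force: 0.0
```

Run:
```python
from fit import *
C=env.grab_frame('scene');T=env.grab_frame('top');s=env.sense();print(s['tcp_pos'],s['width'],s['grip_force'])
for F in([C],[T]): print(spare(F,[.527,-.3575,1.365]))
cv2.imwrite('pics/g.png',cv2.resize(C['pixels'][300:420,180:340,::-1],None,fx=5,fy=5))
```

```text
[ 0.52619746 -0.35733027  0.01401279] 0.04585157077780051 0.0
(array([ 0.5184, -0.3624,  1.7137]), np.float64(0.493))
(array([ 0.5054, -0.3429,  1.4547]), np.float64(0.533))
```

send_rows --plan "0 0 0 0 0 -0.001 -1;0 0 0 0 0 -0.001 -1;0 0 0 0 0 -0.001 -1;0 0 0 0 0 -0.001 -1;0 0 0 0 0 -0.001 -1"

```text
t: 4.0
tcp_pos: [0.5262, -0.3573, 0.0144]
ee_rot: [-2.437, -1.982, -0.0]
force: [-0.6, -0.2, 0.9]
width: 0.0199
grip_force: 30.0
```

Run:
```python
from fit import *
C=env.grab_frame('scene');s=env.sense();print(s['tcp_pos'],s['width'],s['grip_force'],s['force'],s['ft_torque'])
cv2.imwrite('pics/g.png',cv2.resize(C['pixels'][300:420,180:340,::-1],None,fx=5,fy=5))
```

```text
[ 0.5261539  -0.35733491  0.01442793] 0.02002993758973654 29.99990612268448 [0.35956784 0.59794775 0.20154279] [ 0.03606788 -0.09826611 -0.05619821]
```

View pics/g.png

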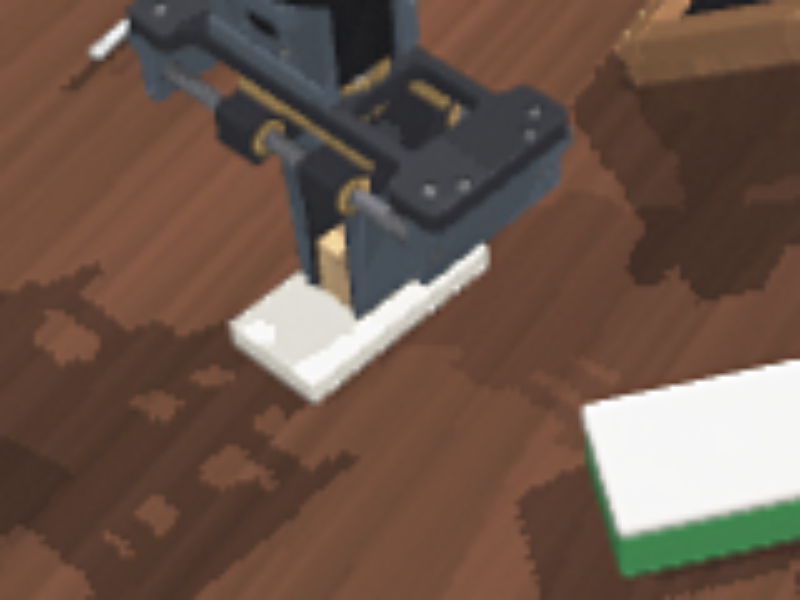

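Gripped on the 20 mm wide grip, with the slab's three front corners visible at crop pixels (232,330), (313,400) and (488,250). I'll compare these corners with the pre-grasp picture to get the shift, i.e. the camera bias.

Run:
```python
from fit import *
C=env.grab_frame('scene'); old=np.load('fr.npz')['C']
ro=(215,325,75,65); out=[]
for im in (old,C['pixels']):
    m=biggest(up(im,ro)[...,2]>TH,False); v,u=np.nonzero(m)
    pts=[]
    for d in((-1,0.15),(0,1),(1,.15)):   # left, bottom, right extremes
        s=u*d[0]+v*d[1]; k=s>=s.max()-3; pts.append([(u[k].mean()+.5)/U-.5+ro[0],(v[k].mean()+.5)/U-.5+ro[1]])
    out.append(np.array(pts))
print(out[0].round(1),(out[1]-out[0]).round(2))
def world(uv,z):
    fl=240/np.tan(np.radians(C['fovy'])/2); d=np.c_[(uv-[C['cx'],C['cy']])/fl,np.ones(len(uv))]@rot(C['orientation']).T
    o=np.array(C['origin']); return o+d*((z-o[2])/d[:,2])[:,None]
print((world(out[1],.006)-world(out[0],.006))[:,:2].round(4))
s=env.sense();R0=rot(s['ee_rot']);print('tool yaw',np.arctan2(R0[1,0],R0[0,0]),s['tcp_pos'])
```

```text
[[225.6 364.4]
 [242.6 379.7]
 [277.2 352.2]] [[ 0.09  0.25]
 [ 0.01 -0.09]
 [-0.17 -0.52]]
[[ 0.0006 -0.0004]
 [-0.0001  0.0002]
 [-0.0011  0.0011]]
tool yaw 1.3658235317763228 [ 0.52617051 -0.35736798  0.01444677]
```

Block unmoved, so the bias is about −2.2 mm in x, as assumed. Lifting.

send_rows --plan "0 0 0 0 0 -0.05 -1;0 0 0 0 0 -0.15 -1;0 0 0 0 0 -0.25 -1;0 0 0 0 0 -0.3 -1;0 0 0 0 0 -0.3 -1"

```text
t: 4.6
tcp_pos: [0.5277, -0.3586, 0.1686]
ee_rot: [2.432, 1.978, 0.002]
force: [-0.4, -0.5, -1.9]
width: 0.0196
grip_force: 30.0
```

```bash
python3 go.py 'cell(0,.09)'
```

```text
turn [-0.1684  0.2221  0.6418] shift [ 0.4279 -0.0135  0.0879]
t 4.6 q [-0.69   0.552  1.372  0.     1.211 -0.485] p [ 0.5277 -0.3586  0.1686] F [-0.4 -0.5 -1.9] w 0.019648451073234503
```

send_rows --plan "-0.168 0.222 0.642 0.25 0 0 -1;-0.168 0.222 0.642 0.25 0 0 -1;-0.168 0.222 0.642 0.25 0 0 -1;-0.168 0.222 0.642 0.35 0 0 -1;-0.168 0.222 0.642 0.4 0 0 -1"

```text
t: 5.1
tcp_pos: [0.5662, -0.1586, 0.1633]
ee_rot: [-2.925, -1.013, -0.457]
force: [0.0, 0.0, -2.5]
width: 0.0198
grip_force: 30.0
```

```bash
python3 go.py 'cell(0,.075)'
```

```text
turn [-0.0815  0.1047  0.2935] shift [-0.0064 -0.0186  0.1059]
t 5.1 q [-0.511  0.416  1.705  0.302  0.855  0.212] p [ 0.5662 -0.1586  0.1633] F [ 0.   0.  -2.5] w 0.019798273908665672
```

send_rows --plan "-0.0815 0.105 0.2935 -0.006 -0.018 0.04 -1;-0.0815 0.105 0.2935 -0.006 -0.018 0.04 -1;-0.0815 0.105 0.2935 -0.006 -0.018 0.1 -1;-0.0815 0.105 0.2935 -0.006 -0.018 0.1 -1;-0.0815 0.105 0.2935 -0.006 -0.018 0.1 -1"

```text
t: 5.6
tcp_pos: [0.5699, -0.1502, 0.1124]
ee_rot: [-3.022, -0.077, -0.805]
force: [0.4, 0.3, -1.7]
width: 0.0199
grip_force: 30.0
```

```bash
python3 go.py 'cell(0,.03)'
python3 - <<'E'
from fit import *
C=env.grab_frame('scene');T=env.grab_frame('top')
a=cv2.resize(C['pixels'][225:345,280:440,::-1],None,fx=4,fy=4); b=cv2.resize(T['pixels'][160:260,330:410,::-1],(384,480))
cv2.imwrite('pics/p0.png',np.hstack([a[:,:416],b[:480]]))
E
```

```text
turn [ 0.0002  0.0014 -0.0004] shift [ 0.0032 -0.0051  0.0951]
t 5.6 q [-0.524  0.465  1.987  0.868  0.363  0.225] p [ 0.5699 -0.1502  0.1124] F [ 0.4  0.3 -1.7] w 0.019877594589969676
```

View pics/p0.png

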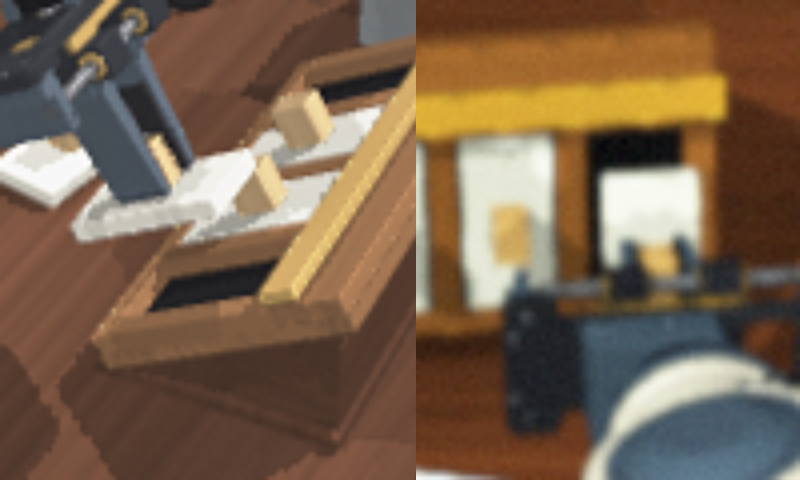

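The scene view shows the slab parallel above empty cell 0, the top view shows it about centred once parallax is allowed for. I'll lower it to just above the walls and check the lateral fit.

send_rows --plan "0 0.001 0 0.003 -0.005 0.04 -1;0 0.001 0 0.003 -0.005 0.07 -1;0 0.001 0 0.003 -0.005 0.09 -1;0 0.001 0 0.003 -0.005 0.093 -1;0 0.001 0 0.003 -0.005 0.093 -1"

```text
t: 6.2
tcp_pos: [0.5969, -0.1472, 0.0752]
ee_rot: [-3.021, -0.09, -0.813]
force: [-0.6, -0.0, -2.1]
width: 0.0196
grip_force: 30.0
```

```bash
python3 go.py 'cell(0,.0144)'
python3 - <<'E'
from fit import *
C=env.grab_frame('scene');T=env.grab_frame('top')
b=cv2.resize(T['pixels'][160:235,350:410,::-1],(480,600),interpolation=2); a=cv2.resize(C['pixels'][250:350,310:365,::-1],(320,600)[:2],interpolation=2)
cv2.imwrite('pics/p1.png',np.hstack([a,b]))
E
```

```text
turn [-0.0001 -0.001   0.0036] shift [-0.0067 -0.002   0.0347]
t 6.2 q [-0.49   0.561  1.962  1.043  0.305  0.061] p [ 0.5969 -0.1472  0.0752] F [-0.6 -0.  -2.1] w 0.01959587429841629
```

View pics/p1.png

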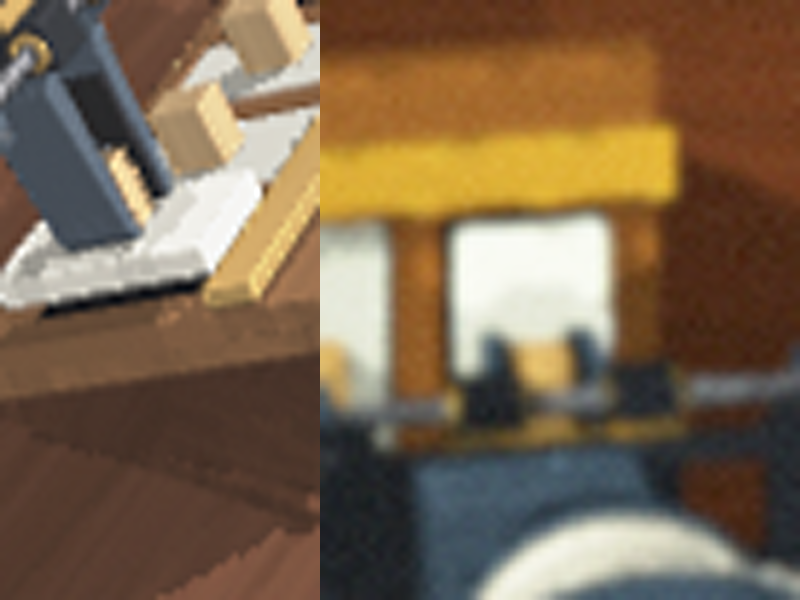

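Laterally centred: the slab spans columns 450–612 and the opening about 445–620. I need to go 3.4 mm back down the slope, then lower.

send_rows --plan "0 -0.001 0.0036 -0.0065 0 0 -1;0 -0.001 0.0036 -0.0065 0 0 -1;0 -0.001 0.0036 -0.0065 0 0.01 -1;0 -0.001 0.0036 -0.0065 0 0.018 -1;0 -0.001 0.0036 -0.0065 0 0.018 -1"

```text
t: 6.8
tcp_pos: [0.5989, -0.1471, 0.0655]
ee_rot: [-3.02, -0.077, -0.81]
force: [-0.5, 0.2, -1.5]
width: 0.0201
grip_force: 30.0
```

```bash
python3 go.py 'cell(0,.0144)'
```

```text
turn [ 0.     -0.0003 -0.0005] shift [-0.0004 -0.002   0.016 ]
t 6.8 q [-0.487  0.582  1.963  1.099  0.292  0.013] p [ 0.5989 -0.1471  0.0655] F [-0.5  0.2 -1.5] w 0.02011711676454554
```

send_rows --plan "0 0 0 0 0 0.004 -1;0 0 0 0 0 0.008 -1;0 0 0 0 0 0.01 -1;0 0 0 0 0 0.011 -1;0 0 0 0 0 0.011 -1"

```text
t: 7.3
tcp_pos: [0.6014, -0.147, 0.0612]
ee_rot: [-3.02, -0.077, -0.811]
force: [0.8, -0.0, -1.7]
width: 0.0198
grip_force: 30.0
```

```bash
python3 go.py 'cell(0,.0144)'
```

```text
turn [ 0.0001 -0.0004 -0.0004] shift [-0.0007 -0.0021  0.006 ]
t 7.3 q [-0.484  0.593  1.96   1.122  0.287 -0.009] p [ 0.6014 -0.147   0.0612] F [ 0.8 -0.  -1.7] w 0.019792811517696206
```

Step 1 mm per row towards contact.

send_rows --plan "0 0 0 0 0 0.002 -1;0 0 0 0 0 0.003 -1;0 0 0 0 0 0.004 -1;0 0 0 0 0 0.005 -1;0 0 0 0 0 0.005 -1"

```text
t: 7.8
tcp_pos: [0.6027, -0.147, 0.0591]
ee_rot: [-3.02, -0.077, -0.811]
force: [-0.5, -0.7, -1.8]
width: 0.0196
grip_force: 30.0
```

```bash
python3 go.py 'cell(0,.0144)'
```

```text
turn [ 0.0002 -0.0004 -0.0004] shift [-0.0007 -0.0021  0.001 ]
t 7.8 q [-0.483  0.598  1.958  1.134  0.285 -0.02 ] p [ 0.6027 -0.147   0.0591] F [-0.5 -0.7 -1.8] w 0.01960461557205326
```

send_rows --plan "0 0 0 0 0 0.001 -1;0 0 0 0 0 0.002 -1;0 0 0 0 0 0.003 -1;0 0 0 0 0 0.003 -1"

```text
t: 8.2
tcp_pos: [0.603, -0.147, 0.0587]
ee_rot: [-3.021, -0.077, -0.812]
force: [-16.1, -1.3, 24.0]
width: 0.0199
grip_force: 30.0
```

Contact at the expected floor height. I'll ease off and release.

send_rows --plan "0 0 0 0 0 -0.002 -1;0 0 0 0 0 -0.002 -0.12;0 0 0 0 0 -0.002 -0.12;0 0 0 0 0 -0.002 -0.12;0 0 0 0 0 -0.002 -0.12"

```text
t: 8.7
tcp_pos: [0.603, -0.147, 0.0586]
ee_rot: [-3.02, -0.077, -0.811]
force: [0.5, 0.0, -0.4]
width: 0.04
grip_force: 0.0
```

send_rows --plan "0 0 0 0 0 -0.02 -0.12;0 0 0 0 0 -0.06 -0.12;0 0 0 0 0 -0.15 -0.12;0 0 0 0 0 -0.25 -0.12;0 0 0 0 0 -0.25 -0.12"

```text
t: 9.2
tcp_pos: [0.5396, -0.151, 0.1716]
ee_rot: [-3.022, -0.078, -0.818]
force: [0.7, 0.7, -0.2]
width: 0.04
grip_force: 0.0
```

```bash
python3 go.py 'sp(1,.12)'
```

```text
turn [ 0.1823 -0.22   -0.6671] shift [-0.218  -0.2643 -0.0091]
t 9.2 q [-0.565  0.32   1.995  0.682  0.475  0.396] p [ 0.5396 -0.151   0.1716] F [ 0.7  0.7 -0.2] w 0.04004399104813903
```

send_rows --plan "0.182 -0.22 -0.667 -0.22 -0.264 -0.03 1;0.182 -0.22 -0.667 -0.22 -0.264 -0.03 1;0.182 -0.22 -0.667 -0.22 -0.264 -0.03 1;0.182 -0.22 -0.667 -0.22 -0.264 -0.03 1;0.182 -0.22 -0.667 -0.22 -0.264 -0.03 1"

```text
t: 9.7
tcp_pos: [0.4277, -0.0213, 0.1236]
ee_rot: [-2.87, -1.176, -0.411]
force: [0.6, 1.4, -0.2]
width: 0.0774
grip_force: 0.0
```

```bash
python3 go.py 'sp(1,.12)'
python3 - <<'E'
from fit import *
C=env.grab_frame('scene')
cv2.imwrite('pics/p2.png',cv2.resize(C['pixels'][220:340,280:440,::-1],None,fx=5,fy=5,interpolation=2))
E
```

```text
turn [ 0.0822 -0.1059 -0.3192] shift [0.0066 0.0157 0.0106]
t 9.7 q [-0.345  0.294  2.109  0.344  0.577  0.174] p [ 0.4277 -0.0213  0.1236] F [ 0.6  1.4 -0.2] w 0.07738922170376042
```

View pics/p2.png

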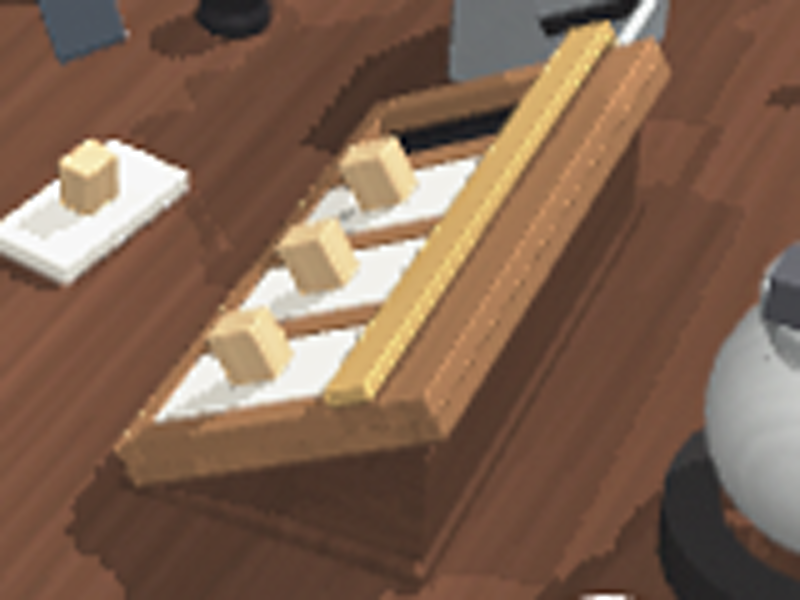

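Cell 0's block lies flat and in line with the two racked ones: grips at crop pixels (250,345), (318,255) and (378,170). Spare 1 is untouched at (90,175). On to spare 1.

send_rows --plan "0.082 -0.106 -0.319 0.0066 0.0157 0.01 1;0.082 -0.106 -0.319 0.0066 0.0157 0.01 1;0.082 -0.106 -0.319 0.0066 0.0157 0.01 1;0.082 -0.106 -0.319 0.0066 0.0157 0.01 1;0.082 -0.106 -0.319 0.0066 0.0157 0.01 1"

```text
t: 10.25
tcp_pos: [0.441, -0.0261, 0.1213]
ee_rot: [2.384, 2.04, 0.007]
force: [0.5, 0.5, -0.4]
width: 0.0918
grip_force: 0.0
```

```bash
python3 go.py 'sp(1,.0150)'
```

```text
turn [ 0.0031 -0.0003 -0.0021] shift [ 0.0025 -0.0106  0.2125]
t 10.25 q [-1.950e-01  3.740e-01  1.899e+00  1.000e-03  8.630e-01 -4.100e-02] p [ 0.441  -0.0261  0.1213] F [ 0.5  0.5 -0.4] w 0.09178103599421988
```

send_rows --plan "0.003 0 -0.002 0.0025 -0.01 0.05 1;0.003 0 -0.002 0.0025 -0.01 0.12 1;0.003 0 -0.002 0.0025 -0.01 0.18 1;0.003 0 -0.002 0.0025 -0.01 0.19 1;0.003 0 -0.002 0.0025 -0.01 0.19 1"

```text
t: 10.75
tcp_pos: [0.4354, -0.0243, 0.026]
ee_rot: [-2.386, -2.04, -0.0]
force: [0.6, -0.0, 0.3]
width: 0.0914
grip_force: 0.0
```

```bash
python3 go.py 'sp(1,.0150)'
```

```text
turn [-0.0008 -0.0007 -0.0026] shift [0.0008 0.0023 0.0221]
t 10.75 q [-0.194  0.557  1.992  0.002  0.595 -0.04 ] p [ 0.4354 -0.0243  0.026 ] F [ 0.6 -0.   0.3] w 0.09138722193311098
```

send_rows --plan "0 0 -0.002 0.001 0.002 0.015 1;0 0 -0.002 0.001 0.002 0.022 1;0 0 -0.002 0.001 0.002 0.022 -1;0 0 -0.002 0.001 0.002 0.022 -1;0 0 -0.002 0.001 0.002 0.022 -1" --force 30

```text
t: 11.25
tcp_pos: [0.437, -0.0242, 0.0159]
ee_rot: [2.382, 2.048, 0.001]
force: [0.6, -0.5, 0.7]
width: 0.0704
grip_force: 0.0
```

send_rows --plan "0 0 0 0 0 0 -1;0 0 0 0 0 0 -1;0 0 0 0 0 0 -1;0 0 0 0 0 0 -1;0 0 0 0 0 0 -1"

```text
t: 11.75
tcp_pos: [0.4369, -0.0242, 0.0155]
ee_rot: [-2.382, -2.048, -0.001]
force: [0.5, 1.1, 0.2]
width: 0.0304
grip_force: 0.0
```

Run:
```python
from fit import *
s=env.sense();print(s['tcp_pos'],s['width'],s['grip_force'],s['force'].round(1))
C=env.grab_frame('scene'); old=np.load('fr.npz')['C']
q=proj(C,[[.439,-.023,.006]])[0].astype(int); ro=(q[0]-30,q[1]-24,60,52)
def world(uv,z):
    fl=240/np.tan(np.radians(C['fovy'])/2); d=np.c_[(uv-[C['cx'],C['cy']])/fl,np.ones(len(uv))]@rot(C['orientation']).T
    o=np.array(C['origin']); return o+d*((z-o[2])/d[:,2])[:,None]
out=[]
for im in (old,C['pixels']):
    m=biggest(up(im,ro)[...,2]>TH,False); v,u=np.nonzero(m); p=[]
    for d in((-1,0.15),(0,1),(1,.15)):
        t=u*d[0]+v*d[1]; k=t>=t.max()-3; p.append([(u[k].mean()+.5)/U-.5+ro[0],(v[k].mean()+.5)/U-.5+ro[1]])
    out.append(np.array(p))
print((out[1]-out[0]).round(2),(world(out[1],.006)-world(out[0],.006))[:,:2].round(4))
```

```text
[ 0.43686692 -0.02417543  0.01549162] 0.03041147061055312 0.0 [0.5 1.1 0.2]
[[ 0.11  0.62]
 [-0.06  0.1 ]
 [ 0.01  0.  ]] [[ 0.0016 -0.0021]
 [ 0.0001 -0.0004]
 [ 0.      0.    ]]
```

Still closing; finish the grip, then lift.

send_rows --plan "0 0 0 0 0 0 -1;0 0 0 0 0 0 -1;0 0 0 0 0 0 -1;0 0 0 0 0 0 -1"

```text
t: 12.2
tcp_pos: [0.4368, -0.0242, 0.0155]
ee_rot: [-2.382, -2.048, -0.001]
force: [-0.1, -0.4, -0.2]
width: 0.0199
grip_force: 30.0
```

send_rows --plan "0 0 0 0 0 -0.05 -1;0 0 0 0 0 -0.15 -1;0 0 0 0 0 -0.25 -1;0 0 0 0 0 -0.3 -1;0 0 0 0 0 -0.3 -1"

```text
t: 12.7
tcp_pos: [0.4386, -0.0246, 0.1687]
ee_rot: [2.379, 2.045, 0.007]
force: [-0.4, -0.2, -3.0]
width: 0.0201
grip_force: 30.0
```

```bash
python3 go.py 'cell(3,.11)'
```

```text
turn [-0.1763  0.2171  0.668 ] shift [0.2131 0.1799 0.056 ]
t 12.7 q [-1.920e-01  2.940e-01  1.846e+00  1.000e-03  9.950e-01 -4.200e-02] p [ 0.4386 -0.0246  0.1687] F [-0.4 -0.2 -3. ] w 0.020133871833926332
```

send_rows --plan "-0.176 0.217 0.668 0.21 0.17 0 -1;-0.176 0.217 0.668 0.21 0.17 0 -1;-0.176 0.217 0.668 0.21 0.17 0 -1;-0.176 0.217 0.668 0.21 0.17 0 -1;-0.176 0.217 0.668 0.21 0.17 0.02 -1"

```text
t: 13.2
tcp_pos: [0.5372, 0.0673, 0.155]
ee_rot: [-2.903, -1.09, -0.447]
force: [-0.0, 0.1, -2.4]
width: 0.0196
grip_force: 30.0
```

```bash
python3 go.py 'cell(3,.085)'
```

```text
turn [-0.0861  0.1064  0.319 ] shift [0.009 0.017 0.078]
t 13.2 q [-0.068  0.349  1.861  0.199  0.683  0.645] p [0.5372 0.0673 0.155 ] F [-0.   0.1 -2.4] w 0.019629561617461367
```

send_rows --plan "-0.086 0.106 0.319 0.009 0.017 0.03 -1;-0.086 0.106 0.319 0.009 0.017 0.03 -1;-0.086 0.106 0.319 0.009 0.017 0.05 -1;-0.086 0.106 0.319 0.009 0.017 0.078 -1;-0.086 0.106 0.319 0.009 0.017 0.078 -1"

```text
t: 13.7
tcp_pos: [0.5536, 0.0675, 0.1175]
ee_rot: [-3.022, -0.077, -0.801]
force: [0.4, -0.9, -1.8]
width: 0.0195
grip_force: 30.0
```

```bash
python3 go.py 'cell(3,.045)'
```

```text
turn [-0.0002  0.0026 -0.0004] shift [ 0.007  -0.0006  0.0789]
t 13.7 q [-0.003  0.418  2.079  0.216  0.129  1.309] p [0.5536 0.0675 0.1175] F [ 0.4 -0.9 -1.8] w 0.01949990174769044
```

Joint 5 is at 0.129 (limit 0.12): cell 3 with the tool square to the slope is out of range. So I'll set the block back on the bench, regrasp the grip with the tool pitched 12° about the closing axis, and place it that way.

```bash
cat >> h.py <<'E'
PIT=R.from_euler('y',12,degrees=True).as_matrix()  # in tool frame
E
python3 - <<'E'
from go import *
print((cell(3,0)[1]@PIT)[:,2], (cell(3,0)[1]@PIT.T)[:,2])
delta(np.array([.44,0,.07]),down(.052))
E
```

```text
[ 0.66822615  0.03477911 -0.74314483] [ 0.3085993   0.01606164 -0.95105652]
turn [-0.0003 -0.2592 -0.0004] shift [-0.2501  0.1233 -0.0334]
```

send_rows --plan "0 0 0 -0.1 0.05 -0.08 -1;0 -0.1 0 -0.2 0.1 -0.08 -1;0 -0.259 0 -0.25 0.123 -0.06 -1;0 -0.259 0 -0.25 0.123 -0.034 -1;0 -0.259 0 -0.25 0.123 -0.034 -1"

```text
t: 14.2
tcp_pos: [0.4404, -0.0022, 0.0708]
ee_rot: [3.138, 0.086, -0.01]
force: [-0.0, 1.3, -1.8]
width: 0.0196
grip_force: 30.0
```

```bash
sed -i 's/PIT=R.*/PIT=R.from_euler("y",-12,degrees=True).as_matrix()/' h.py; python3 go.py '([.44,0,.0165],down(.052))'
```

```text
turn [0.0011 0.0031 0.0013] shift [ 0.     -0.0046  0.1086]
t 14.2 q [-0.138  0.47   1.942 -0.005  0.735  1.382] p [ 0.4404 -0.0022  0.0708] F [-0.   1.3 -1.8] w 0.019626940855701002
```

send_rows --plan "0.001 0.003 0.001 0 0 0.05 -1;0.001 0.003 0.001 0 0 0.09 -1;0.001 0.003 0.001 0 0 0.102 -1;0.001 0.003 0.001 0 0 0.106 -1;0.001 0.003 0.001 0 0 0.108 -1"

```text
t: 14.7
tcp_pos: [0.4423, -0.0007, 0.0188]
ee_rot: [-3.14, -0.086, -0.013]
force: [0.2, -0.5, -1.8]
width: 0.0197
grip_force: 30.0
```

```bash
python3 go.py '([.44,-.002,.0155],down(.052))'
```

```text
turn [-0.0003 -0.0043  0.0015] shift [-0.0048  0.0024  0.0066]
t 14.7 q [-0.138  0.574  1.99   0.004  0.57   1.374] p [ 0.4423 -0.0007  0.0188] F [ 0.2 -0.5 -1.8] w 0.019684676362684467
```

send_rows --plan "0 -0.004 0 0 0 0.004 -1;0 -0.004 0 0 0 0.006 -1;0 -0.004 0 0 0 0.0075 -1;0 -0.004 0 0 0 0.0075 -1"

```text
t: 15.1
tcp_pos: [0.4429, -0.0007, 0.0155]
ee_rot: [-3.14, -0.086, -0.003]
force: [-0.1, 0.1, 6.5]
width: 0.0199
grip_force: 30.0
```

```bash
python3 go.py '([.44,-.002,.0155],down(.052))'
```

```text
turn [-0.0001 -0.001   0.0015] shift [-0.0059  0.0022 -0.    ]
t 15.1 q [-1.370e-01  5.830e-01  1.985e+00  1.000e-03  5.720e-01  1.378e+00] p [ 0.4429 -0.0007  0.0155] F [-0.1  0.1  6.5] w 0.019924209670417328
```

send_rows --plan "0 0 0 0 0 0 -0.12;0 0 0 0 0 -0.003 -0.12;0 0 0 -0.005 0 -0.01 -0.12;0 -0.06 0 -0.005 0 -0.01 -0.12;0 -0.105 0 -0.005 0 -0.008 -0.12"

```text
t: 15.6
tcp_pos: [0.4399, -0.0011, 0.02]
ee_rot: [3.117, 0.085, -0.332]
force: [0.5, 0.8, -0.5]
width: 0.04
grip_force: 0.0
```

send_rows --plan "0 0 0 0 0 0 -1;0 0 0 0 0 0 -1;0 0 0 0 0 0 -1;0 0 0 0 0 0 -1;0 0 0 0 0 0 -1"

```text
t: 16.1
tcp_pos: [0.4394, -0.0008, 0.0191]
ee_rot: [3.118, 0.086, -0.327]
force: [-0.4, -0.3, -1.2]
width: 0.0199
grip_force: 30.0
```

Run:
```python
from go import *
delta(np.array([.4429-.0025,-.0007,.0188]),down(.0545)@PIT); s=env.sense(); print(s['tcp_pos'],s['width'],s['grip_force'],s['force'].round(1))
```

```text
turn [-0.0002 -0.0003  0.0002] shift [ 0.0021 -0.0002  0.0002]
[ 0.43938606 -0.00084581  0.01914092] 0.01986814672339516 29.99954491853714 [-0.4 -0.3 -1.2]
```

send_rows --plan "0 0 0 -0.01 0 -0.05 -1;0 0 0 -0.03 0 -0.15 -1;0 0 0 -0.04 0 -0.22 -1;0 0 0 -0.04 0 -0.22 -1"

```text
t: 16.5
tcp_pos: [0.4454, -0.0009, 0.1345]
ee_rot: [3.118, 0.086, -0.316]
force: [0.5, -0.0, -2.2]
width: 0.0196
grip_force: 30.0
```

Run:
```python
from go import *
p,r=cell(3,.09,-.0035); delta(p,r@PIT); s=env.sense(); print(s['tcp_pos'],s['width'],s['force'].round(1),s['joint_pos'].round(3))
```

```text
turn [2.00e-04 2.58e-01 1.50e-03] shift [ 0.2181 -0.1254 -0.0196]
[ 0.44541904 -0.00091941  0.13450763] 0.019626030187714957 [ 0.5 -0.  -2.2] [-0.11   0.452  1.715 -0.036  1.174  1.424]
```

send_rows --plan "0 0.06 0 0.05 -0.03 -0.06 -1;0 0.13 0 0.1 -0.06 -0.06 -1;0 0.2 0.001 0.16 -0.1 -0.05 -1;0 0.258 0.0015 0.218 -0.125 -0.03 -1;0 0.258 0.0015 0.218 -0.125 -0.02 -1"

```text
t: 17.0
tcp_pos: [0.5473, 0.0688, 0.1161]
ee_rot: [-3.094, -0.082, -0.482]
force: [-1.8, -0.0, -1.8]
width: 0.0198
grip_force: 30.0
```

```bash
cat > c3.py <<'E'
from go import *
z=float(sys.argv[1]); p,r=cell(3,z,-.0035); delta(p,r@PIT); q=cell(3,0,-.0035); s=env.sense(); print('cell-frame err',(q[1].T@(s['tcp_pos']-q[0])).round(4),s['t'],s['width'],s['force'].round(1),s['joint_pos'].round(3))
Rd=Rz(RK[2])@S; print('cell z now',((s['tcp_pos']-q[0])@Rd).round(4), 'normal in tool', (rot(s['ee_rot']).T@Rd[:,2]/.5*.01).round(4),'per 10mm up')
E
python3 c3.py .045
```

```text
turn [-0.0006  0.0027  0.0004] shift [0.0291 0.0028 0.0784]
cell-frame err [-0.0058 -0.0013 -0.0864] 17.0 0.019774565111575063 [-1.8 -0.  -1.8] [0.007 0.418 1.91  0.03  0.505 1.501]
cell z now [-0.0058  0.0013  0.0864] normal in tool [-0.0043 -0.     -0.0195] per 10mm up
```

send_rows --plan "0 0.0027 0 0.015 0.002 0.02 -1;0 0.0027 0 0.02 0.002 0.05 -1;0 0.0027 0 0.027 0.002 0.075 -1;0 0.0027 0 0.028 0.002 0.078 -1;0 0.0027 0 0.028 0.002 0.078 -1"

```text
t: 17.5
tcp_pos: [0.5735, 0.0677, 0.0845]
ee_rot: [-3.094, -0.08, -0.485]
force: [-0.6, -0.4, -2.2]
width: 0.0194
grip_force: 30.0
```

```bash
python3 c3.py .033
python3 - <<'E'
from fit import *
C=env.grab_frame('scene');T=env.grab_frame('top')
b=cv2.resize(T['pixels'][165:240,270:330,::-1],(480,600),interpolation=2); a=cv2.resize(C['pixels'][205:305,330:383,::-1],(318,600),interpolation=2)
cv2.imwrite('pics/p3.png',np.hstack([a,b]))
E
```

```text
turn [-0.0002  0.0017 -0.0003] shift [ 0.0036 -0.0023  0.0258]
cell-frame err [ 0.001   0.0012 -0.046 ] 17.5 0.019437731722361854 [-0.6 -0.4 -2.2] [0.005 0.501 1.88  0.034 0.45  1.496]
cell z now [ 0.001  -0.0012  0.046 ] normal in tool [-0.0042 -0.     -0.0195] per 10mm up
```

View pics/p3.png

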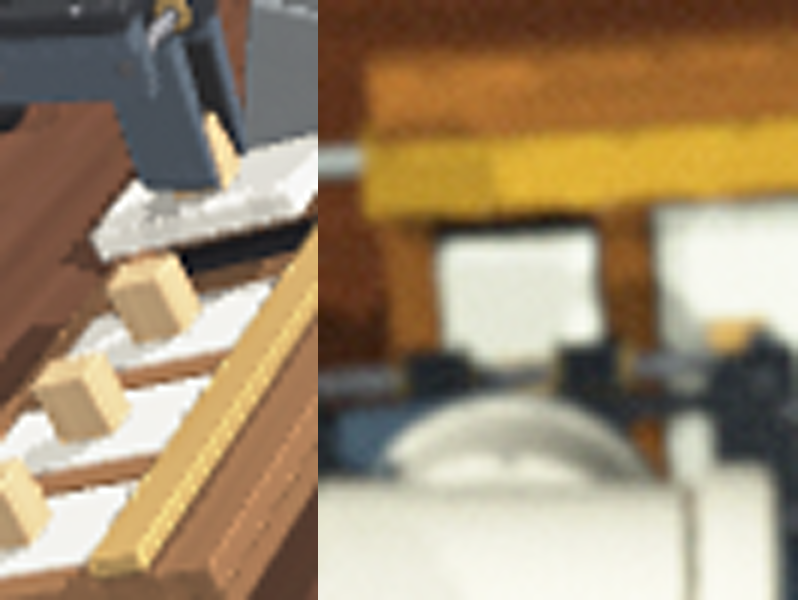

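Slab above cell 3: columns 440–600 against an opening of about 435–602, so centred to 1 mm and parallel. Lowering along the cell normal.

send_rows --plan "0 0.0017 0 0.002 -0.002 0.01 -1;0 0.0017 0 0.003 -0.002 0.02 -1;0 0.0017 0 0.0036 -0.002 0.025 -1;0 0.0017 0 0.0036 -0.002 0.025 -1;0 0.0017 0 0.0036 -0.002 0.025 -1"

```text
t: 18.1
tcp_pos: [0.5789, 0.0693, 0.0736]
ee_rot: [-3.093, -0.08, -0.492]
force: [-0.1, 0.0, -1.9]
width: 0.0199
grip_force: 30.0
```

```bash
python3 c3.py .022
```

```text
turn [-0.0003 -0.0006 -0.0001] shift [0.0044 0.0004 0.023 ]
cell-frame err [ 0.0002 -0.0002 -0.0337] 18.1 0.019906851866140704 [-0.1  0.  -1.9] [0.008 0.526 1.88  0.035 0.421 1.498]
cell z now [0.0002 0.0002 0.0337] normal in tool [-0.0041 -0.     -0.0196] per 10mm up
```

send_rows --plan "0 0 0 0.002 0 0.008 -1;0 0 0 0.003 0 0.015 -1;0 0 0 0.004 0 0.021 -1;0 0 0 0.0044 0 0.023 -1;0 0 0 0.0044 0 0.023 -1"

```text
t: 18.6
tcp_pos: [0.5846, 0.0696, 0.0631]
ee_rot: [-3.093, -0.08, -0.492]
force: [0.4, -0.2, -1.2]
width: 0.0198
grip_force: 30.0
```

```bash
python3 c3.py .0191
```

```text
turn [-0.0003 -0.0005 -0.0001] shift [0.0013 0.0004 0.0053]
cell-frame err [-0.0001 -0.0002 -0.0218] 18.6 0.019838436285180002 [ 0.4 -0.2 -1.2] [0.009 0.55  1.874 0.036 0.403 1.497]
cell z now [-0.0001  0.0002  0.0218] normal in tool [-0.0041 -0.     -0.0196] per 10mm up
```

send_rows --plan "0 0 0 0.0004 0 0.002 -1;0 0 0 0.0008 0 0.004 -1;0 0 0 0.0012 0 0.0055 -1;0 0 0 0.0014 0 0.0065 -1;0 0 0 0.0014 0 0.0065 -1"

```text
t: 19.1
tcp_pos: [0.586, 0.0697, 0.0611]
ee_rot: [-3.093, -0.08, -0.493]
force: [-9.5, -1.3, 16.2]
width: 0.02
grip_force: 30.0
```

```bash
python3 c3.py .0191
```

```text
turn [-0.0003 -0.0009 -0.    ] shift [-0.0002  0.0003  0.0007]
cell-frame err [ 0.0002 -0.0002 -0.0194] 19.1 0.01996613271540176 [-9.5 -1.3 16.2] [0.009 0.555 1.872 0.036 0.399 1.497]
cell z now [0.0002 0.0002 0.0194] normal in tool [-0.0041 -0.     -0.0196] per 10mm up
```

Contact on the floor at 19 N; release and retreat.

send_rows --plan "0 0 0 0 0 -0.0015 -1;0 0 0 0 0 -0.0015 -0.12;0 0 0 0 0 -0.0015 -0.12;0 0 0 0 0 -0.0015 -0.12;0 0 0 0 0 -0.0015 -0.12"

```text
t: 19.6
tcp_pos: [0.5861, 0.0697, 0.0612]
ee_rot: [-3.093, -0.08, -0.492]
force: [0.2, -0.5, 0.1]
width: 0.0398
grip_force: 0.0
```

send_rows --plan "0 0 0 0 0 -0.02 -0.12;0 0 0 0 0 -0.08 -0.12;0 0 0 0 0 -0.18 -0.12;0 0 0 0 0 -0.28 -0.12;0 0 0 0 0 -0.3 -0.12"

```text
t: 20.1
tcp_pos: [0.5399, 0.0672, 0.2093]
ee_rot: [-3.091, -0.08, -0.502]
force: [0.2, 1.4, 0.3]
width: 0.0402
grip_force: 0.0
```

```bash
python3 go.py 'knob(0,.2)'
```

```text
turn [ 2.5190e-01 -2.0000e-04 -1.5505e+00] shift [ 0.1057 -0.3237  0.055 ]
t 20.1 q [0.004 0.255 1.825 0.023 0.74  1.508] p [0.5399 0.0672 0.2093] F [0.2 1.4 0.3] w 0.04019602285607161
```

Run:
```python
from go import *
p=knob(0,.2)[0]; delta(p,down(.45)); print(p)
```

```text
turn [ 0.0319 -0.1589 -0.1973] shift [ 0.1057 -0.3237  0.055 ]
[0.5902 0.2319 0.2   ]
```

send_rows --plan "0.032 -0.159 -0.197 0.106 -0.324 0.03 -0.12;0.032 -0.159 -0.197 0.106 -0.324 0.03 -0.12;0.032 -0.159 -0.197 0.106 -0.324 0.03 -0.12;0.032 -0.159 -0.197 0.106 -0.324 0.055 -0.12;0.032 -0.159 -0.197 0.106 -0.324 0.055 -0.12"

```text
t: 20.6
tcp_pos: [0.5907, 0.2349, 0.1923]
ee_rot: [-3.059, -0.706, 0.014]
force: [-0.3, 0.1, -0.4]
width: 0.0401
grip_force: 0.0
```

send_rows --plan "0 0 -0.9 0 0 0 -0.12;0 0 -0.9 0 0 0 -0.12;0 0 -0.9 0 0 0 -0.12;0 0 -0.9 0 0 0 -0.12;0 0 -0.9 0 0 0 -0.12"

```text
t: 21.1
tcp_pos: [0.5894, 0.2311, 0.1945]
ee_rot: [-2.586, -1.777, 0.009]
force: [0.3, 0.4, 0.1]
width: 0.04
grip_force: 0.0
```

send_rows --plan "0 0 -0.9 0 0 0 -0.12;0 0 -0.9 0 0 0 -0.12;0 0 -0.9 0 0 0 -0.12;0 0 -0.9 0 0 0 -0.12;0 0 -0.9 0 0 0 -0.12"

```text
t: 21.6
tcp_pos: [0.5894, 0.2311, 0.1945]
ee_rot: [-1.754, -2.599, 0.006]
force: [-1.1, -0.1, -0.0]
width: 0.0404
grip_force: 0.0
```

send_rows --plan "0 0 -0.9 0 0 0 -0.12;0 0 -0.9 0 0 0 -0.12;0 0 -0.9 0 0 0 -0.12;0 0 -0.9 0 0 0 -0.12;0 0 -0.9 0 0 0 -0.12"

```text
t: 22.1
tcp_pos: [0.5894, 0.2311, 0.1945]
ee_rot: [-0.68, -3.06, 0.002]
force: [0.2, 0.6, 0.6]
width: 0.0398
grip_force: 0.0
```

```bash
python3 go.py 'knob(0,.17)'
python3 - <<'E'
from fit import *
C=env.grab_frame('scene')
cv2.imwrite('pics/p4.png',cv2.resize(C['pixels'][180:330,290:450,::-1],(640,600),interpolation=2))
E
```

```text
turn [-0.0006 -0.0033 -0.2446] shift [-0.0011  0.0023  0.0489]
t 22.1 q [ 0.278  0.526  1.343  0.002  1.279 -0.856] p [0.5894 0.2311 0.1945] F [0.2 0.6 0.6] w 0.03980252129999153
```

View pics/p4.png

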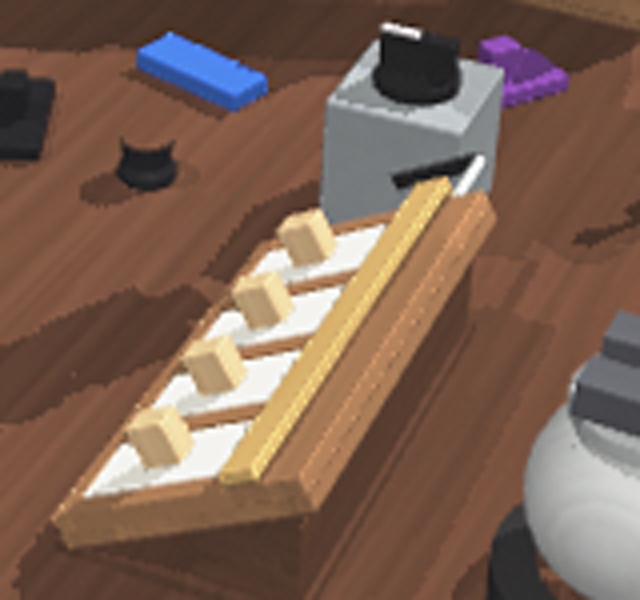

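All four blocks lie in their cells: grips at (160,437), (215,366), (262,300) and (306,238). The knob's white pointer, at (400,32), faces the robot. Aligning with the knob and lowering.

send_rows --plan "0 -0.003 -0.2446 -0.001 0.002 0.02 -0.12;0 -0.003 -0.2446 -0.001 0.002 0.04 -0.12;0 -0.003 -0.2446 -0.001 0.002 0.06 -0.12;0 -0.003 -0.2446 -0.001 0.002 0.08 -0.12;0 -0.003 -0.2446 -0.001 0.002 0.08 -0.12"

```text
t: 22.65
tcp_pos: [0.5894, 0.2319, 0.1532]
ee_rot: [0.069, -3.138, 0.003]
force: [0.2, 0.5, 0.6]
width: 0.0401
grip_force: 0.0
```

```bash
python3 go.py 'knob(0,.115)'
```

```text
turn [-0.0008 -0.0015 -0.004 ] shift [-0.0018  0.0001  0.0765]
t 22.65 q [ 2.810e-01  5.670e-01  1.391e+00 -1.000e-03  1.187e+00 -1.333e+00] p [0.5894 0.2319 0.1532] F [0.2 0.5 0.6] w 0.040131325170482214
```

send_rows --plan "0 -0.0015 -0.004 -0.002 0 0.03 -0.12;0 -0.0015 -0.004 -0.002 0 0.06 -0.12;0 -0.0015 -0.004 -0.002 0 0.075 -0.12;0 -0.0015 -0.004 -0.002 0 0.076 -1;0 -0.0015 -0.004 -0.002 0 0.076 -1" --force 25

```text
t: 23.15
tcp_pos: [0.5918, 0.2327, 0.1168]
ee_rot: [-0.084, 3.138, -0.001]
force: [0.4, -0.2, 0.6]
width: 0.0267
grip_force: 0.0
```

send_rows --plan "0 0 0 0 0 0 -1;0 0 0 0 0 0 -1;0 0 0 0 0 0 -1"

```text
t: 23.45
tcp_pos: [0.5921, 0.2315, 0.117]
ee_rot: [-0.086, 3.137, -0.004]
force: [-0.1, -11.0, 5.0]
width: 0.0141
grip_force: 25.0
```

```bash
python3 go.py 'knob(1.2,.115)'
```

```text
turn [-2.000e-04  2.200e-03  6.013e-01] shift [0.0038 0.001  0.0041]
t 23.45 q [ 0.281  0.608  1.425 -0.004  1.106 -1.343] p [0.5921 0.2315 0.117 ] F [ -0.1 -11.    5. ] w 0.014062471369253787
```

send_rows --plan "0 0 0.05 0.002 -0.001 0 -1;0 0 0.11 0.003 -0.001 0 -1;0 0 0.17 0.003 -0.001 0 -1;0 0 0.23 0.003 -0.001 0 -1"

```text
t: 23.85
tcp_pos: [0.5917, 0.2302, 0.1171]
ee_rot: [0.639, 3.07, -0.004]
force: [6.7, -18.8, 1.3]
width: 0.0136
grip_force: 25.0
```

```bash
python3 go.py 'knob(1.2,.115)'; python3 -c "
from h import *; print(env.sense()['ft_torque'],env.sense()['grip_force'])"
```

```text
turn [0.0006 0.0031 0.3689] shift [0.0042 0.002  0.0041]
t 23.85 q [ 0.28   0.606  1.429 -0.005  1.103 -0.878] p [0.5917 0.2302 0.1171] F [  6.7 -18.8   1.3] w 0.013582980153559139
[-3.45083045 -1.43344536  0.07132469] 24.992008209228516
```

send_rows --plan "0 0 0.05 -0.002 -0.002 0 -1;0 0 0.11 -0.002 -0.002 0 -1;0 0 0.17 -0.002 -0.002 0 -1;0 0 0.21 -0.002 -0.002 0 -1;0 0 0.21 -0.002 -0.002 0 -1"

```text
t: 24.35
tcp_pos: [0.5911, 0.229, 0.1171]
ee_rot: [1.263, 2.872, -0.003]
force: [0.1, -15.2, 6.0]
width: 0.0139
grip_force: 25.0
```

```bash
python3 go.py 'knob(1.2,.115)'
python3 - <<'E'
from go import *
s=env.sense();R0=rot(s['ee_rot']);print('tool phi',np.arctan2(R0[1,0],R0[0,0]),'F tool',(R0.T@s['force']).round(1),s['grip_force'])
E
```

```text
turn [0.0004 0.0023 0.1596] shift [0.0055 0.0026 0.0041]
t 24.35 q [ 0.278  0.605  1.43  -0.005  1.104 -0.462] p [0.5911 0.229  0.1171] F [  0.1 -15.2   6. ] w 0.013855992590198181
tool phi 2.3128685477782476 F tool [-11.3 -10.2  -5.9] 24.99802440404892
```

send_rows --plan "0 0 0.05 -0.001 -0.001 0 -1;0 0 0.1 -0.001 -0.001 0 -1;0 0 0.15 -0.001 -0.001 0 -1;0 0 0.161 -0.001 -0.001 0 -1;0 0 0.161 -0.001 -0.001 0 -1"

```text
t: 24.85
tcp_pos: [0.5903, 0.2284, 0.117]
ee_rot: [1.705, 2.635, -0.003]
force: [-5.2, -15.6, 9.1]
width: 0.014
grip_force: 25.0
```

```bash
python3 go.py 'knob(1.2,.115)'
python3 - <<'E'
from go import *
C=env.grab_frame('scene');T=env.grab_frame('top'); np.savez('kb.npz',C=C['pixels'],T=T['pixels'])
s=env.sense();R0=rot(s['ee_rot']);print('phi',np.arctan2(R0[1,0],R0[0,0]),'F',s['force'].round(1),s['ft_torque'])
old=np.load('fr.npz')
# red index mark direction on pedestal top, initial frames; keeper travel from gold pixels
for n,f in(('T',T),('C',C)):
    im=old[n].astype(int); m=(im[...,0]>150)&(im[...,1]<90)&(im[...,2]<90)
    q=proj(f,[[.5926,.233,.1]])[0]; v,u=np.nonzero(m); k=np.hypot(u-q[0],v-q[1])<35; print(n,q.round(),k.sum(),np.c_[u,v][k].mean(0) if k.any() else None)
    for lab,I in(('old',old[n]),('new',f['pixels'])):
        h=cv2.cvtColor(I,cv2.COLOR_RGB2HSV); P=cloud(f); w=(P-[.6066,-.0366,.046])@Rz(.052)@S
        g=(h[...,0]>18)&(h[...,0]<30)&(h[...,1]>110)&(h[...,2]>120)
        vv,uu=np.nonzero(g); r=(abs(uu-proj(f,[[.65,-.1,.1]])[0][0])<12)&(abs(vv-proj(f,[[.65,-.1,.1]])[0][1])<25); print(lab,r.sum(),uu[r].mean().round(1),vv[r].mean().round(1),np.percentile(w[vv[r],uu[r],0],[10,50,90]).round(4))
E
```

```text
turn [ 0.0001  0.0019 -0.0002] shift [0.0064 0.0027 0.004 ]
t 24.85 q [ 0.277  0.605  1.431 -0.004  1.105 -0.143] p [0.5903 0.2284 0.117 ] F [ -5.2 -15.6   9.1] w 0.01400788923345783
phi 1.9941160809623064 F [ -4.1 -14.5   8.5] [-2.76289429e+00  6.39130870e-01 -2.57286877e-03]
T [232. 208.] 15 [220.6        215.86666667]
old 264 357.4 185.2 [0.0084 0.061  0.0736]
new 247 357.4 194.0 [0.0083 0.037  0.0482]
C [394. 201.] 0 None
old 263 361.1 280.8 [0.0483 0.0619 0.0727]
new 278 360.1 268.4 [0.0366 0.0479 0.0537]
```

send_rows --plan "0 0 0 0 0 0 -0.12;0 0 0 0 0 0 -0.12;0 0 0 0 0 0 -0.12;0 0 0 0 0 -0.06 -0.12;0 0 0 0 0 -0.16 -0.12"

```text
t: 25.45
tcp_pos: [0.5887, 0.2298, 0.1944]
ee_rot: [-1.703, -2.638, 0.006]
force: [0.4, 0.7, 0.4]
width: 0.0404
grip_force: 0.0
```

send_rows --plan "0 0 0 -0.05 0.2 -0.2 -0.12;0 0 0 -0.05 -0.2 -0.2 -0.12;0 0 0 0.1 -0.3 -0.2 -0.12;0 0 0 0.15 -0.4 -0.2 -0.12;0 0 0 0.2 -0.45 -0.2 -0.12"

```text
t: 25.95
tcp_pos: [0.4389, 0.219, 0.2827]
ee_rot: [1.704, 2.636, 0.002]
force: [0.2, 0.6, -0.0]
width: 0.0401
grip_force: 0.0
```

```bash
cat > k.py <<'E'
from go import *
C=env.grab_frame('scene');T=env.grab_frame('top');print(env.sense()['tcp_pos'],env.sense()['t'])
old=np.load('fr.npz')
def ray(f,uv,z):
    fl=240/np.tan(np.radians(f['fovy'])/2); d=np.c_[(np.atleast_2d(uv)-[f['cx'],f['cy']])/fl,np.ones(len(np.atleast_2d(uv)))]@rot(f['orientation']).T
    o=np.array(f['origin']); return o+d*((z-o[2])/d[:,2])[:,None]
for n,f in(('T',T),('C',C)):
  for lab,I in(('old',old[n]),('new',f['pixels'])):
    q=proj(f,[[.5926,.233,.12]])[0].astype(int); ro=(q[0]-26,q[1]-26,52,52); c=up(I,ro); h=cv2.cvtColor(np.clip(c,0,255).astype(np.uint8),cv2.COLOR_RGB2HSV).astype(int)
    red=(c[...,0]>c[...,1]+70)&(c[...,0]>c[...,2]+70)&(c[...,0]>120)
    wht=(c.min(-1)>175)
    blk=(c.max(-1)<60)
    for nm,m,z in(('red',red,.1),('white',wht,.138)):
        v,u=np.nonzero(m)
        if len(u)<20: print(n,lab,nm,len(u)); continue
        m=biggest(m,False); v,u=np.nonzero(m)
        w=ray(f,[[(u.mean()+.5)/U-.5+ro[0],(v.mean()+.5)/U-.5+ro[1]]],z)[0]
        print(n,lab,nm,m.sum()//64,w.round(4))
    # keeper: edge along slope at several y's
    P=cloud(f)
    hs=cv2.cvtColor(I,cv2.COLOR_RGB2HSV); g=(hs[...,0]>18)&(hs[...,0]<30)&(hs[...,1]>110)&(hs[...,2]>120)
    sh=np.array([.0048,.0022,0]) if n=='T' else 0
    n0=Rz(.052)@S; o=np.array(f['origin'])+sh; p0=np.array([.6066,-.0366,.046])+n0[:,2]*.0245
    vv,uu=np.nonzero(g); fl=240/np.tan(np.radians(f['fovy'])/2); d=np.c_[(uu-f['cx'])/fl,(vv-f['cy'])/fl,np.ones(len(uu))]@rot(f['orientation']).T
    X=(o+d*(((p0-o)@n0[:,2])/(d@n0[:,2]))[:,None]-p0)@n0
    k=(abs(X[:,1])<.14)&(abs(X[:,0]-.055)<.05); x=X[k]
    print(n,lab,'keeper x 5/50/95',np.percentile(x[:,0],[5,50,95]).round(4),k.sum())
E
python3 k.py
```

```text
[0.4354209  0.21957103 0.28325386] 26.05
T old red 28 [0.5708 0.2659 0.1   ]
T old white 30 [0.5732 0.2297 0.138 ]
T old keeper x 5/50/95 [0.0597 0.072  0.0842] 1031
T new red 26 [0.5704 0.2662 0.1   ]
T new white 306 [0.6088 0.2284 0.138 ]
T new keeper x 5/50/95 [0.0117 0.0434 0.0554] 1002
C old red 0
C old white 139 [0.6466 0.1657 0.138 ]
C old keeper x 5/50/95 [0.0638 0.0778 0.0893] 476
C new red 0
C new white 163 [0.6461 0.1661 0.138 ]
C new keeper x 5/50/95 [0.0343 0.0469 0.0593] 541
```

Keeper travel reads about 29–31 mm. Check of the pointer near the knob only:

Run:
```python
from go import *
T=env.grab_frame('top'); I0=np.load('fr.npz')['T']
fl=240/np.tan(np.radians(T['fovy'])/2); o=np.array(T['origin'])
q=proj(T,[[.588,.231,.138]])[0].astype(int); ro=(q[0]-18,q[1]-18,36,36)
def w(u,v,z):
    d=np.c_[((u+.5)/U-.5+ro[0]-T['cx'])/fl,((v+.5)/U-.5+ro[1]-T['cy'])/fl,np.ones(len(u))]@rot(T['orientation']).T
    return (o+d*((z-o[2])/d[:,2])[:,None])[:,:2]
for I in (I0,T['pixels']):
    c=up(I,ro); br=c.min(-1); v,u=np.nonzero(br>130); p=w(u,v,.138)
    v2,u2=np.nonzero(c.max(-1)<75); d=w(u2,v2,.112); ctr=np.array(cv2.minEnclosingCircle(d.astype(np.float32))[0])
    k=np.hypot(*(p-[.588,.231]).T)<.03; m=p[k]
    c0=np.array([.588,.231]); e=m.mean(0)-c0; print(k.sum(),m.mean(0).round(4),'angle',(np.pi+.052-np.arctan2(e[1],e[0])+np.pi)%(2*np.pi)-np.pi, 'dark centre',ctr.round(4),'grey lvl',np.median(c))
# racked blocks unmoved? bystanders?
for n in('scene','top'):
    f=T if n=='top' else env.grab_frame('scene'); dif=np.abs(f['pixels'].astype(int)-np.load('fr.npz')['T' if n=='top' else 'C']).max(-1)>60
    nl,L,S_,C_=cv2.connectedComponentsWithStats(dif.astype(np.uint8)); print(n,[(C_[i].round().astype(int).tolist(),int(S_[i,4])) for i in range(1,nl) if S_[i,4]>40])
```

```text
6177 [0.5893 0.2391] angle 1.7822006536881592 dark centre [0.5861 0.2282] grey lvl 120.0
7023 [0.5937 0.244 ] angle 2.03959162617266 dark centre [0.5781 0.2324] grey lvl 130.0
scene [([51, 34], 5665), ([169, 17], 687), ([215, 8], 44), ([343, 5], 367), ([362, 10], 75), ([4, 61], 275), ([344, 50], 196), ([182, 63], 48), ([342, 86], 2161), ([74, 68], 48), ([180, 82], 54), ([226, 129], 4256), ([23, 141], 4361), ([144, 149], 2322), ([160, 126], 101), ([193, 158], 168), ([196, 180], 62), ([23, 228], 1344), ([61, 221], 118), ([398, 229], 122), ([354, 268], 1293), ([52, 257], 133), ([298, 261], 579), ([38, 260], 50), ([9, 278], 155), ([63, 281], 47), ([357, 291], 42), ([251, 359], 1047)]
top [([272, 186], 196), ([332, 202], 2268), ([229, 213], 100), ([246, 223], 41), ([218, 361], 18871), ([451, 234], 785), ([238, 244], 45), ([331, 268], 778), ([470, 385], 33159), ([307, 437], 1487), ([365, 430], 288), ([277, 426], 133), ([357, 440], 702)]
```

Run:
```python
from go import *
T=env.grab_frame('top'); I0=np.load('fr.npz')['T']
fl=240/np.tan(np.radians(T['fovy'])/2); o=np.array(T['origin'])
q=proj(T,[[.588,.231,.138]])[0].astype(int); ro=(q[0]-18,q[1]-18,36,36)
def w(u,v,z):
    d=np.c_[((u+.5)/U-.5+ro[0]-T['cx'])/fl,((v+.5)/U-.5+ro[1]-T['cy'])/fl,np.ones(len(u))]@rot(T['orientation']).T
    return (o+d*((z-o[2])/d[:,2])[:,None])[:,:2]
for th in (165,180,200):
  for I in (I0,T['pixels']):
    c=up(I,ro); m=(c.min(-1)>th).astype(np.uint8); nl,L,St,_=cv2.connectedComponentsWithStats(m)
    for i in range(1,nl):
        if St[i,4]<150: continue
        v,u=np.nonzero(L==i); p=w(u,v,.138); pc=p.mean(0); ev=np.linalg.eigh(np.cov((p-pc).T))[1][:,1]; e=pc-[.588,.231]
        if ev@e<0: ev=-ev
        f=lambda a:((np.pi+.052-np.arctan2(a[1],a[0])+np.pi)%(2*np.pi)-np.pi).round(3)
        print(th,St[i,4]//64,pc.round(4),'r',np.hypot(*e).round(4),'ang by centroid',f(e),'by axis',f(ev))
```

```text
165 99 [0.6163 0.2027] r 0.04 ang by centroid -2.305 by axis -1.09
165 127 [0.6038 0.26  ] r 0.033 ang by centroid 2.123 by axis -2.872
165 33 [0.5731 0.2297] r 0.0149 ang by centroid -0.033 by axis 0.012
165 75 [0.5504 0.2466] r 0.0407 ang by centroid 0.444 by axis 1.782
165 265 [0.6138 0.2311] r 0.0258 ang by centroid -3.095 by axis -1.621
165 44 [0.5805 0.2456] r 0.0165 ang by centroid 1.147 by axis 1.256
165 69 [0.5533 0.2648] r 0.0484 ang by centroid 0.824 by axis 1.48
165 51 [0.5485 0.2072] r 0.0461 ang by centroid -0.491 by axis -1.588
180 29 [0.5732 0.2297] r 0.0148 ang by centroid -0.033 by axis 0.015
180 191 [0.615 0.228] r 0.0271 ang by centroid -2.979 by axis -1.568
180 36 [0.5808 0.2443] r 0.0151 ang by centroid 1.13 by axis 1.23
180 63 [0.5529 0.2648] r 0.0487 ang by centroid 0.819 by axis 1.498
180 32 [0.5474 0.2042] r 0.0487 ang by centroid -0.53 by axis -1.599
200 24 [0.5732 0.2297] r 0.0148 ang by centroid -0.036 by axis 0.015
200 29 [0.581  0.2439] r 0.0147 ang by centroid 1.124 by axis 1.222
200 53 [0.5522 0.2649] r 0.0493 ang by centroid 0.809 by axis 1.518
```

Pointer is at about 1.19 ± 0.03 rad and the keeper at about 30 mm. Handing in.

```bash
python3 -c "
from cell import env
print(env.job_done())"
```

```text
the job is handed in; nothing more can be done
None
```

I've handed the job in: the two spares are in cells 0 and 3, and the knob is at the red mark (about 1.19 rad measured, 1.2 wanted) with the keeper about 30 mm out over all four blocks; it took about 26 s, including one regrasp of the cell 3 block on the bench.

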